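# Turn the counter menu over to the lunch spread

## Robot

A 6-joint arm with a two-finger parallel gripper is mounted at the origin on a cart in front of the work surface, level with it; the furniture and walls round the work are solid. World frame = base frame: x ahead of the robot, y to its left, z up, the work surface at z = 0. Lengths are in m, angles in rad, forces in N, time in s.
With the tool pointing down it reaches from about 0.35 to 0.85 m from the base axis. Payload 8.1 kg.
Tool frame: the origin (TCP) lies between the finger pads; the fingertips stand 14 mm ahead of it and the grasp point (between the pads) lies 5 mm behind it; z points along the fingers, y is the line along which they close (so a half turn about z gives the same grasp; the last joint's range is limited). The gripper opens to 93 mm and grips with 3 to 60 N. Pads are 15 mm wide; open, the fingers measure 128 mm over their backs; the gripper's body (75 mm by 188 mm) begins 65 mm behind the grasp point.
Start: joints at [1.019, 0.13, 1.488, -0, 1.523, -0.085], TCP at [0.27, 0.536, 0.198] pointing down, gripper open.
Joint ranges: [-2.96, 2.96], [-0.89, 2.26], [0.02, 2.5], [-1.34, 4.48], [0, 2.73], [-2.66, 2.66]. Speed limits (rad/s): [2.39, 2.39, 2.79, 3.14, 3.14, 3.14].

## Interface

Orientations are given as a rotation vector (axis times angle).
In Python, from plant import robot gives the robot as it stands.
- The arm moves only by the tool arm_command, never from a script. Its argument "targets" is a list of rows, each an object of numbers: "x", "y", "z": the shift along the world's x, y, z in units of 500 mm (1.0 is 500 mm); "rx", "ry", "rz": the turn, a rotation vector about the world's x, y, z in units of 2 rad (1.0 is 2 rad); "claw": the closure in counts, from 0 (fully open) to 255 (shut). In form: [{"x": .., "y": .., "z": .., "rx": .., "ry": .., "rz": .., "claw": ..}, ...]. A call has 1 to 10 rows; each row is the pose to reach, as a shift and turn from the pose commanded when the call began; what a row does not reach only later rows make up. A row lasts 1/12 s, in which the tool goes at most 41.7 mm and 7.16 degrees, less where a joint would pass 70% of its speed; a pose out of reach is approached as far as the arm can. A call with a number of a shift or a turn outside -1 to 1 is refused whole. A call with a gripper value outside its range is refused whole. The fingers move at their own pace and stop on an object; "squeeze" is the grip in N (left out, the last holds). Time passes only in rows, so rows that repeat a pose let the fingers close. It gives the time, the measured TCP pose, the force, the opening and the grip force at its end, in the units of the state.
- robot.read_state(): the state, without advancing time (a new reading comes with each control period).
- robot.read_camera(name): name is "scene" or "top"; returns (picture, depth): 480x640x3 uint8, red, green, blue; 480x640 float32, m along the optical axis (not along the pixel's ray), 0 where there is no reading.
- robot.get_calibration(name): a dict with "intrinsics" (3x3 intrinsics, pixels), "origin" and "orientation" of the camera in the world. Camera axes: x right, y up, looking along -z (the intrinsics and any distortion apply to the point x, -y, -z); pixel columns grow to the right and rows downward; lengths in m; the calibration is good to about 2 mm. A picture is of the moment at which its call begins. get_calibration takes no time and is no camera call.
- robot.close_job(): hands the job in; it is judged then, once.
The state is a dict: "t": time; "q": joint angles; "dq": joint speeds; "joint_torque": joint torques, N m; "tool_pos": TCP position; "orientation": TCP orientation; "force": force on the tool from outside, world axes, zero at the start; "wrist_torque": the same for the moment, N m; "opening": finger opening in m; "gripper_force": force on a finger pad.
Only numpy, scipy, OpenCV 4.12 (cv2) and the standard library are available. Lean on these libraries where they do the work, as an engineer would, in place of code of your own. Each camera call takes 0.05 s, during which the arm holds its last target. There are 200 camera calls.

## Task

Turn the counter menu over to lunch: push the right-hand keeper aside so that it is quite clear of the turning panel, push the panel by its finger tab up and over the spine until it lies flat against the left wing, then push the left-hand keeper in square over the panel's bottom edge so that it is held down. Do it only by pushing and pressing gently with the fingertips or the outside of the fingers: nothing is to be pinched or picked up, the stand must stay where it is, and nothing round it is to be disturbed.

Things in the scene. Friction and masses are not known exactly. Their poses are not given: they have to be found in the camera images.
- menu_stand: Low V-shaped menu stand, dark steel, loose, 2.4 kg, 300 mm wide (own y), 240 long (own x), 85 high. Origin: middle of its underside, on the worktop. Own x: along the spine from the near (bottom) end of the pages to the far end; y left; z up. The left wing shows its own sheet at the start; the turning panel covers the right wing. Pushed with over 15 N it may slide.
- spine (a point): Middle of the spine pin on which the panel turns: 24 mm straight above the stand's origin; the pin lies along the stand's x. From the pin the two wings slope up and outward at 22 degrees (0.384 rad) and end 150 mm from it, about 80 mm above the worktop.
- panel (a joint): Turning panel, rad: 0 = flat on the right wing (start), 1.19 upright, 2.374 = flat on the left wing (stop). Stiff pin, 0.12 N m of friction: it stays where left, so push it all the way and press it down. Black frame 5 mm thick round a sheet, mid plane through the pin, 200 mm along the spine (stand x -100 to +100), edge 150 mm from the pin, 0.12 kg. A keeper over it blocks it.
- panel_tab (a point): Middle of the outer edge of the panel's finger tab: black, ribbed, 46 mm wide, 4 mm thick, standing 20 mm out beyond frame and wing in the plane of the panel, 170 mm from the pin, 20 mm to the far side of the stand's middle. At the start about 88 mm above the worktop with only air under it: pushed towards the spine by an upright finger, the panel rises.
- keeper_right (a joint): Right-hand keeper, rad: 0 = bar along the spine, pointing to the far end, over the bottom edge of a panel on the right wing; grows as it swings outward from the spine; from 1.35 on it is clear of the panel; stops at 0 and 1.9. Starts at 0 to 0.3. Stays where put; about 1 N at the knob turns it.
- keeper_right_knob (a point): Top of the right keeper's finger knob. Keeper: steel bar 12x4 mm turning about an axis square to the wing, on a post beyond the wing's near end at x -118, y -79, z 56 mm in the stand's frame (in the panel's mid plane, 85 mm from the pin). The knob stands on the bar 44 mm from the post, square to the wing, 10 to 12 mm across, from 9 to 34 mm above the panel's mid plane.
- keeper_left (a joint): Left-hand keeper, rad, mirror image of the right one: 0 = bar along the spine, pointing to the far end, over the bottom edge of a panel on the left wing; grows as it swings outward from the spine; stops at 0 and 1.9. Starts aside, at 1.5 to 1.8. Stays where put.
- keeper_left_knob (a point): Top of the left keeper's finger knob; keeper and knob as on the right. Its post is at x -118, y +79, z 56 mm in the stand's frame.
- espresso_cup: White espresso cup with handle, 60x87x56 mm, beside the stand; origin centre of its underside. Leave alone.
- coin_bowl: Black tip bowl, 112 mm across, 33 mm high, beside the stand; origin centre of its underside. Leave alone.
- service_bell: Counter bell, 80 mm across, 58 mm high, beside the stand; origin centre of its underside. Leave alone.
- sugar_1: White sugar sachet, 64x31x9 mm, lying right of the stand; origin under its middle. Leave alone.
- sugar_3: White sugar sachet, 64x31x9 mm, lying right of the stand; origin under its middle. Leave alone.

How it is judged:
By the outcome, as a careful person would: the job done as asked, in the order asked, and still so for the second after the job is handed in, with the robot touching nothing.
It also fails if it takes over 61 s, if anything falls off the work surface, if the arm or the gripper's body presses on something with over 40 N, if the wrist force passes 120 N, or if a joint passes its speed limit or range.

## Working session

There is one attempt and no reset: what is moved stays moved. The work goes in short steps, Python scripts to look and compute and a tool call to move; the robot and the scene stay as the last step left them, time stands still between calls to the robot, and variables do not carry over. Pictures are saved under pics/ and viewed, at most 10 in all, crops included, and the job is handed in when it is done.

Besides the shell and the picture viewer there is one more tool, called after "Emit:" by a JSON object that holds its "method" and its "body". arm_command: Moves the arm, as the interface text tells. Shifts and turns lie within -1 to 1; 1 stands for 500 mm of shift or 2 rad of turn. Its arguments: {"type":"object","properties":{"targets":{"type":"array","items":{"type":"object","properties":{"x":{"type":"number","minimum":-1,"maximum":1},"y":{"type":"number","minimum":-1,"maximum":1},"z":{"type":"number","minimum":-1,"maximum":1},"rx":{"type":"number","minimum":-1,"maximum":1},"ry":{"type":"number","minimum":-1,"maximum":1},"rz":{"type":"number","minimum":-1,"maximum":1},"claw":{"type":"number"}}}},"squeeze":{"type":"number"}},"required":["targets"]}

```bash
mkdir -p pics; ls
python3 - <<'E'
from plant import robot
import cv2,numpy as np
s=robot.read_state();print({k:np.round(v,3).tolist() for k,v in s.items()})
for n in("scene","top"):
    c=robot.get_calibration(n);print(n,c)
    p,d=robot.read_camera(n);cv2.imwrite(f"pics/{n}0.png",p[:,:,::-1]);np.savez(f"{n}0.npz",p=p,d=d)
E
```

```text
pics
{'t': 0.0, 'q': [1.019, 0.131, 1.489, 0.0, 1.523, -0.085], 'dq': [0.001, 0.001, 0.001, 0.001, 0.0, 0.001], 'joint_torque': [-0.001, -55.986, -49.174, 0.077, 0.036, -0.0], 'tool_pos': [0.27, 0.535, 0.197], 'orientation': [-0.727, -3.056, 0.003], 'force': [0.056, -0.91, -0.087], 'wrist_torque': [-0.003, 0.026, 0.029], 'gripper_force': 0.0, 'opening': 0.093}
scene {'intrinsics': array([[498.50720644,   0.        , 318.23280628],
       [  0.        , 498.50720644, 241.77108624],
       [  0.        ,   0.        ,   1.        ]]), 'origin': array([0.00165125, 1.0484374 , 0.58209702]), 'orientation': array([ 0.42239852, -1.39795856, -2.21154688])}
top {'intrinsics': array([[506.09381246,   0.        , 321.51958206],
       [  0.        , 506.09381246, 236.49318534],
       [  0.        ,   0.        ,   1.        ]]), 'origin': array([0.50885053, 0.20230328, 1.12153077]), 'orientation': array([ 0.05001338, -0.03521135, -1.59414626])}
```

View pics/top0.png

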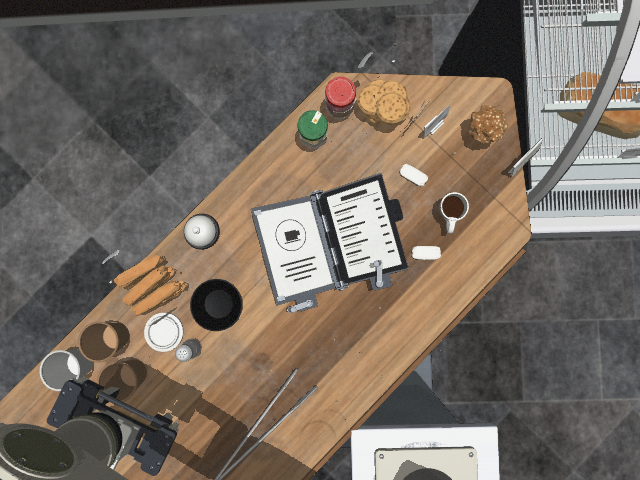

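View pics/scene0.png

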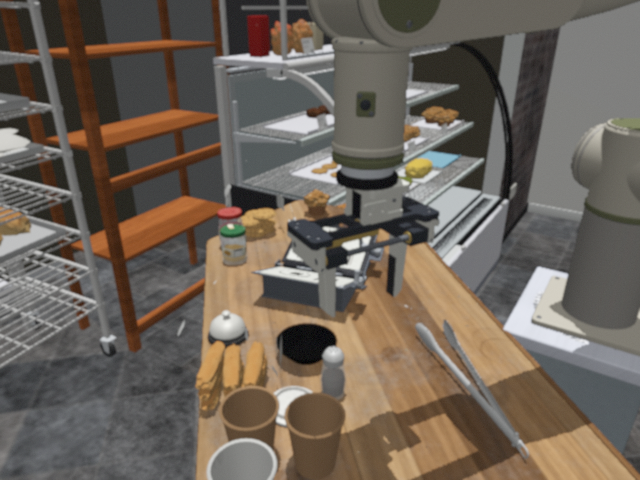

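The top picture shows the stand with its spine near pixel (330,242), the tab at (395,210), the right knob at about (378,265), and the left keeper at (300,306), swung aside. The cup is at (453,207) and the sachets at (413,175) and (426,252).

```bash
cat > h.py <<'E'
from plant import robot
import cv2,numpy as np
from scipy.spatial.transform import Rotation as R
def cal(n):
    c=robot.get_calibration(n);return c["intrinsics"],np.array(c["origin"]),R.from_rotvec(c["orientation"]).as_matrix()
def cloud(n,d):
    K,o,M=cal(n);v,u=np.mgrid[:480,:640]
    P=np.stack([(u-K[0,2])/K[0,0]*d,-(v-K[1,2])/K[1,1]*d,-d],-1)
    return P@M.T+o
def proj(n,X):
    K,o,M=cal(n);c=(np.atleast_2d(X)-o)@M
    return np.stack([K[0,0]*c[:,0]/-c[:,2]+K[0,2],-K[1,1]*c[:,1]/-c[:,2]+K[1,2]],1)
E
python3 - <<'E'
from h import *
z=np.load("top0.npz");p,d=z["p"],z["d"];W=cloud("top",d)
cv2.imwrite("pics/c1.png",cv2.resize(p[165:325,245:445,::-1],None,fx=4,fy=3.75,interpolation=cv2.INTER_CUBIC)[:600])
for u,v in[(200,400),(395,210),(378,265),(365,215),(285,240),(330,242),(453,207),(413,175),(426,252),(216,304)]:print(u,v,W[v,u].round(3))
E
```

```text
200 400 [0.219 0.486 0.001]
395 210 [0.616 0.059 0.083]
378 265 [0.504 0.098 0.089]
365 215 [0.609 0.119 0.063]
285 240 [0.561 0.289 0.057]
330 242 [0.556 0.194 0.026]
453 207 [ 0.625 -0.074  0.03 ]
413 175 [0.701 0.006 0.007]
426 252 [ 0.53  -0.016  0.009]
216 304 [0.426 0.448 0.003]
```

View pics/c1.png

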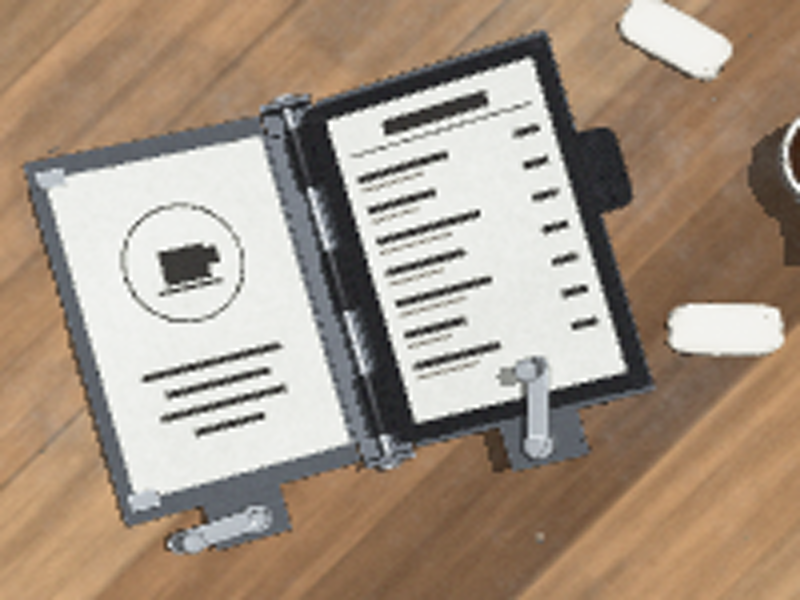

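```bash
cat >> h.py <<'E'
s22,c22=np.sin(.384),np.cos(.384)
def loc(x,r,h,side):  # side -1 right,+1 left; r along wing, h normal; mm -> m
    return np.array([x,side*(r*c22-h*s22),24+r*s22+h*c22])/1e3
def knob(k,side,h=34):
    return loc(-118+44*np.cos(k),85+44*np.sin(k),h,side)
def toW(P,pose):
    return R.from_euler('z',pose[2]).apply(P)+[pose[0],pose[1],0]
E
python3 - <<'E'
from h import *
from scipy.optimize import least_squares
px=lambda x,y:(245-.375+x/4,165-.37+y/3.75)
obs=np.array([px(*q) for q in[(258,517),(537,443),(627,165),(75,345),(600,212),(530,368),(183,543)]])
def pts(q):
    return toW(np.array([loc(-118,85,9,1),loc(-118,85,9,-1),loc(20,170,2,-1),loc(0,150,0,1),loc(-3,160,2,-1),knob(q[3],-1),knob(q[4],1)]),q)
f=lambda q:(proj("top",pts(q))-obs).ravel()
r=least_squares(f,[.56,.19,.25,.1,1.6],loss="soft_l1");print(r.x.round(4));print(f(r.x).reshape(-1,2).round(1))
q=r.x
for n,P in dict(origin=[0,0,0],tab=loc(20,170,0,-1),kr=knob(q[3],-1),kl=knob(q[4],1),kl0=knob(0,1),kr135=knob(1.5,-1)).items():print(n,toW(np.array(P)*1.,q).round(3))
z=np.load("top0.npz");W=cloud("top",z["d"])
x,y=proj("top",toW(loc(0,100,2.5,-1),q))[0].astype(int);print("panel mid z, expect",loc(0,100,2.5,-1)[2],W[y,x])
u=[proj("top",toW(P,q))[0] for P in(knob(q[3],-1),knob(q[4],1),loc(20,165,2,-1))]
for a in u:
    x,y=a.round().astype(int);print(W[y-2:y+3,x-2:x+3,2].max().round(3))
E
```

```text
[0.5614 0.1973 0.2457 0.3718 1.5945]
[[-0.6  0.4]
 [-0.4  0.8]
 [-1.6 -0.5]
 [-0.1 -0.4]
 [ 3.6 -0.8]
 [-0.1  1.1]
 [ 2.4 -0.3]]
origin [0.561 0.197 0.   ]
tab [0.619 0.049 0.088]
kr [0.506 0.1   0.093]
kl [0.42  0.272 0.104]
kl0 [0.474 0.243 0.087]
kr135 [0.476 0.066 0.104]
panel mid z, expect 0.06378114888984457 [0.58573571 0.10962875 0.06434467]
0.097
0.108
0.092
```

```bash
cat >> h.py <<'E'
import json
POSE=[.5614,.1973,.2457]
def wing(side,x,r,h,psi,flip=1):
    """tip at wing coords (mm), tool z = -wing normal, tool x along psi (from +x towards +r)"""
    n=np.array([0,-side*s22,c22]);e=np.array([0,side*c22,s22])
    tx=flip*(np.cos(psi)*np.array([1,0,0])+np.sin(psi)*e)
    return fin(loc(x,r,h,side),tx,-n)
def fin(tip,tx,tz):
    M=np.stack([tx,np.cross(tz,tx),tz],1);Z=R.from_euler('z',POSE[2]).as_matrix()
    return toW(np.array(tip),POSE)-.014*(Z@tz),Z@M
def rows(targets,base=None):
    """targets: list of (pos,M); prints json rows relative to the current pose"""
    s=robot.read_state();p0=np.array(s["tool_pos"]);M0=R.from_rotvec(s["orientation"]).as_matrix()
    if base is not None:p0,M0=base
    out=[]
    for p,M in targets:
        d=(p-p0)/.5;w=R.from_matrix(M@M0.T).as_rotvec()/2
        out.append(dict(zip(("x","y","z","rx","ry","rz"),np.r_[d,w].round(3).tolist())))
    for o in out:print(json.dumps(o))
    print("dist mm",[int(1e3*np.linalg.norm(p-p0)) for p,_ in targets],"state",p0.round(4),"F",np.round(s["force"],1),"t",s["t"])
E
python3 - <<'E'
from h import *
ps=np.arctan2(.53,-.85);c=np.array([-.85,.53])
k=np.array([-77,101]);e=np.array([-121.5,129])
a=k-c*26;b=e-c*13
rows([wing(-1,*a,90,ps,-1),wing(-1,*a,16,ps,-1),wing(-1,*b,16,ps,-1)])
E
```

```text
{"x": 0.497, "y": -0.784, "z": -0.087, "rx": -0.084, "ry": -0.207, "rz": -0.923}
{"x": 0.511, "y": -0.838, "z": -0.224, "rx": -0.084, "ry": -0.207, "rz": -0.923}
{"x": 0.419, "y": -0.928, "z": -0.198, "rx": -0.084, "ry": -0.207, "rz": -0.923}
dist mm [466, 503, 518] state [0.2697 0.5354 0.1967] F [ 0.2 -0.2  0.6] t 0.1
```

Emit:
{"method": "arm_command", "body": {"targets": [{"x": 0.25,"y": -0.4,"z": 0.05,"rx": -0.042,"ry": -0.1,"rz": -0.46,"claw": 255},{"x": 0.25,"y": -0.4,"z": 0.05,"rx": -0.042,"ry": -0.1,"rz": -0.46,"claw": 255},{"x": 0.25,"y": -0.4,"z": 0.05,"rx": -0.042,"ry": -0.1,"rz": -0.46,"claw": 255},{"x": 0.25,"y": -0.4,"z": 0.05,"rx": -0.042,"ry": -0.1,"rz": -0.46,"claw": 255},{"x": 0.25,"y": -0.4,"z": 0.05,"rx": -0.042,"ry": -0.1,"rz": -0.46,"claw": 255},{"x": 0.497,"y": -0.784,"z": 0.05,"rx": -0.084,"ry": -0.207,"rz": -0.923,"claw": 255},{"x": 0.497,"y": -0.784,"z": 0.05,"rx": -0.084,"ry": -0.207,"rz": -0.923,"claw": 255},{"x": 0.497,"y": -0.784,"z": 0.05,"rx": -0.084,"ry": -0.207,"rz": -0.923,"claw": 255},{"x": 0.497,"y": -0.784,"z": 0.05,"rx": -0.084,"ry": -0.207,"rz": -0.923,"claw": 255},{"x": 0.497,"y": -0.784,"z": 0.05,"rx": -0.084,"ry": -0.207,"rz": -0.923,"claw": 255}], "squeeze": 5}}

```text
t: 0.93
tool_pos: [0.4927, 0.1829, 0.2219]
orientation: [2.152, 1.898, -0.062]
force: [0.5, 0.2, 0.1]
opening: 0.0309
gripper_force: 0.0
```

```bash
cat > j1.py <<'E'
from h import *
ps=np.arctan2(.53,-.85);c=np.array([-.85,.53])
k=np.array([-77,101]);e=np.array([-121.5,129])
a=k-c*26;b=e-c*13
rows([wing(-1,*a,90,ps,-1),wing(-1,*a,16,ps,-1),wing(-1,*b,16,ps,-1),wing(-1,*(b-c*8),90,ps,-1)])
E
python3 j1.py
```

```text
{"x": 0.051, "y": -0.079, "z": -0.138, "rx": -0.029, "ry": -0.07, "rz": -0.312}
{"x": 0.065, "y": -0.133, "z": -0.275, "rx": -0.029, "ry": -0.07, "rz": -0.312}
{"x": -0.027, "y": -0.223, "z": -0.249, "rx": -0.029, "ry": -0.07, "rz": -0.312}
{"x": -0.029, "y": -0.158, "z": -0.115, "rx": -0.029, "ry": -0.07, "rz": -0.312}
dist mm [83, 156, 167, 98] state [0.4927 0.1829 0.2219] F [0.5 0.2 0.1] t 0.9333
```

Emit:
{"method": "arm_command", "body": {"targets": [{"x": 0.051,"y": -0.079,"z": -0.138,"rx": -0.029,"ry": -0.07,"rz": -0.312,"claw": 255},{"x": 0.051,"y": -0.079,"z": -0.138,"rx": -0.029,"ry": -0.07,"rz": -0.312,"claw": 255},{"x": 0.051,"y": -0.079,"z": -0.138,"rx": -0.029,"ry": -0.07,"rz": -0.312,"claw": 255},{"x": 0.051,"y": -0.079,"z": -0.138,"rx": -0.029,"ry": -0.07,"rz": -0.312,"claw": 255},{"x": 0.051,"y": -0.079,"z": -0.138,"rx": -0.029,"ry": -0.07,"rz": -0.312,"claw": 255},{"x": 0.051,"y": -0.079,"z": -0.138,"rx": -0.029,"ry": -0.07,"rz": -0.312,"claw": 255},{"x": 0.051,"y": -0.079,"z": -0.138,"rx": -0.029,"ry": -0.07,"rz": -0.312,"claw": 255}]}}

```text
t: 1.52
tool_pos: [0.5176, 0.1455, 0.1523]
orientation: [2.537, 1.092, -0.084]
force: [0.0, 0.8, -0.2]
opening: 0.0003
gripper_force: 0.0
```

```bash
python3 j1.py;python3 - <<'E'
from h import *
p,d=robot.read_camera("top");cv2.imwrite("pics/c2.png",cv2.resize(p[165:325,245:445,::-1],None,fx=4,fy=3.75,interpolation=cv2.INTER_CUBIC)[:600])
E
```

```text
{"x": 0.002, "y": -0.004, "z": 0.002, "rx": -0.0, "ry": -0.001, "rz": -0.005}
{"x": 0.015, "y": -0.058, "z": -0.136, "rx": -0.0, "ry": -0.001, "rz": -0.005}
{"x": -0.077, "y": -0.148, "z": -0.11, "rx": -0.0, "ry": -0.001, "rz": -0.005}
{"x": -0.079, "y": -0.083, "z": 0.024, "rx": -0.0, "ry": -0.001, "rz": -0.005}
dist mm [2, 74, 99, 58] state [0.5176 0.1455 0.1523] F [ 0.   0.8 -0.2] t 1.5167
```

View pics/c2.png

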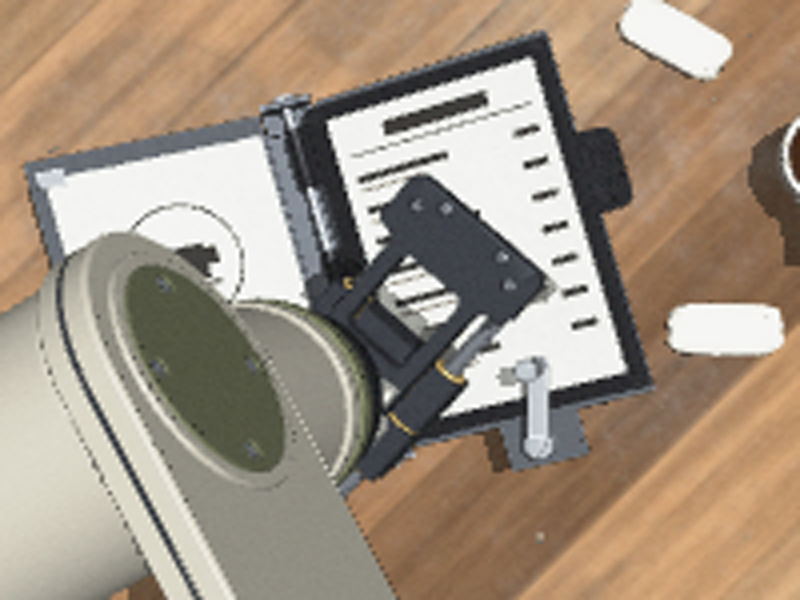

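The picture shows the closed gripper over the panel, spine-side of the right knob at (530,368). The way down is clear. Next I descend and push the keeper.

Emit:
{"method": "arm_command", "body": {"targets": [{"x": 0.008,"y": -0.03,"z": -0.067,"rz": -0.005,"claw": 255},{"x": 0.015,"y": -0.058,"z": -0.136,"rz": -0.005,"claw": 255},{"x": 0.015,"y": -0.058,"z": -0.136,"rz": -0.005,"claw": 255},{"x": 0.0,"y": -0.073,"z": -0.132,"rz": -0.005,"claw": 255},{"x": -0.01,"y": -0.083,"z": -0.129,"rz": -0.005,"claw": 255},{"x": -0.02,"y": -0.093,"z": -0.126,"rz": -0.005,"claw": 255},{"x": -0.03,"y": -0.103,"z": -0.123,"rz": -0.005,"claw": 255},{"x": -0.04,"y": -0.113,"z": -0.12,"rz": -0.005,"claw": 255}]}}

```text
schema error: expected keys x, y, z, rx, ry, rz, claw
```

```bash
python3 j1.py
```

```text
{"x": 0.001, "y": -0.004, "z": 0.001, "rx": -0.001, "ry": -0.001, "rz": -0.005}
{"x": 0.015, "y": -0.058, "z": -0.136, "rx": -0.001, "ry": -0.001, "rz": -0.005}
{"x": -0.077, "y": -0.148, "z": -0.11, "rx": -0.001, "ry": -0.001, "rz": -0.005}
{"x": -0.079, "y": -0.083, "z": 0.024, "rx": -0.001, "ry": -0.001, "rz": -0.005}
dist mm [2, 74, 99, 58] state [0.5176 0.1455 0.1527] F [-0.4 -0.1  1. ] t 1.5667
```

Emit:
{"method": "arm_command", "body": {"targets": [{"x": 0.008,"y": -0.03,"z": -0.067,"rx": 0,"ry": 0,"rz": 0,"claw": 255},{"x": 0.015,"y": -0.058,"z": -0.136,"rx": 0,"ry": 0,"rz": 0,"claw": 255},{"x": 0.015,"y": -0.058,"z": -0.136,"rx": 0,"ry": 0,"rz": 0,"claw": 255},{"x": 0.0,"y": -0.073,"z": -0.132,"rx": 0,"ry": 0,"rz": 0,"claw": 255},{"x": -0.01,"y": -0.083,"z": -0.129,"rx": 0,"ry": 0,"rz": 0,"claw": 255},{"x": -0.02,"y": -0.093,"z": -0.126,"rx": 0,"ry": 0,"rz": 0,"claw": 255},{"x": -0.03,"y": -0.103,"z": -0.123,"rx": 0,"ry": 0,"rz": 0,"claw": 255},{"x": -0.04,"y": -0.113,"z": -0.12,"rx": 0,"ry": 0,"rz": 0,"claw": 255}]}}

```text
t: 2.23
tool_pos: [0.4979, 0.0888, 0.0944]
orientation: [2.539, 1.089, -0.08]
force: [-0.2, 0.8, 0.6]
opening: 0.0007
gripper_force: 0.0
```

```bash
python3 j1.py
```

```text
{"x": 0.041, "y": 0.109, "z": 0.117, "rx": -0.001, "ry": 0.0, "rz": -0.004}
{"x": 0.054, "y": 0.055, "z": -0.02, "rx": -0.001, "ry": 0.0, "rz": -0.004}
{"x": -0.038, "y": -0.035, "z": 0.006, "rx": -0.001, "ry": 0.0, "rz": -0.004}
{"x": -0.04, "y": 0.03, "z": 0.14, "rx": -0.001, "ry": 0.0, "rz": -0.004}
dist mm [82, 39, 25, 74] state [0.4979 0.0888 0.0944] F [-0.2  0.8  0.6] t 2.2333
```

Emit:
{"method": "arm_command", "body": {"targets": [{"x": -0.01,"y": -0.01,"z": 0.002,"rx": 0,"ry": 0,"rz": 0,"claw": 255},{"x": -0.02,"y": -0.02,"z": 0.004,"rx": 0,"ry": 0,"rz": 0,"claw": 255},{"x": -0.03,"y": -0.029,"z": 0.005,"rx": 0,"ry": 0,"rz": 0,"claw": 255},{"x": -0.04,"y": -0.038,"z": 0.007,"rx": 0,"ry": 0,"rz": 0,"claw": 255},{"x": -0.04,"y": -0.038,"z": 0.007,"rx": 0,"ry": 0,"rz": 0,"claw": 255}]}}

```text
t: 2.65
tool_pos: [0.4768, 0.069, 0.0966]
orientation: [2.539, 1.087, -0.083]
force: [-0.4, -0.3, 0.7]
opening: 0.0002
gripper_force: 0.0
```

Emit:
{"method": "arm_command", "body": {"targets": [{"x": 0.02,"y": 0.02,"z": 0.01,"rx": 0,"ry": 0,"rz": 0,"claw": 255},{"x": 0.03,"y": 0.04,"z": 0.09,"rx": 0,"ry": 0,"rz": 0,"claw": 255},{"x": 0.05,"y": 0.06,"z": 0.17,"rx": 0,"ry": 0,"rz": 0,"claw": 255},{"x": 0.12,"y": 0.08,"z": 0.24,"rx": 0,"ry": 0,"rz": 0,"claw": 255},{"x": 0.18,"y": 0.08,"z": 0.26,"rx": 0,"ry": 0,"rz": 0,"claw": 255}]}}

```text
t: 3.07
tool_pos: [0.5694, 0.112, 0.2317]
orientation: [2.539, 1.089, -0.073]
force: [0.8, 0.5, 0.8]
opening: 0.0005
gripper_force: 0.0
```

```bash
cat > j2.py <<'E'
from h import *
import sys
U=np.array([0,-s22,c22]);N=np.array([0,c22,s22]);pin=np.array([20,0,24.])
def pt(T): return fin(np.array(T)/1e3,N,-U)
p=lambda f:np.array([0,-np.cos(f),np.sin(f)])
def A(f,s,gap=0): return pt(pin+170*p(f)-(7.5+gap)*N-s*U)
def B(f,r): return pt(pin+r*p(f)+2.5*np.array([0,-np.sin(f),-np.cos(f)])-7.5*N)
E
python3 - <<'E'
from j2 import *
p_,d=robot.read_camera("top");cv2.imwrite("pics/c3.png",cv2.resize(p_[165:325,245:445,::-1],None,fx=4,fy=3.75,interpolation=cv2.INTER_CUBIC)[:600])
b=A(.384,36,14);a=(b[0]+[0.,0,.15],b[1])
rows([a,b])
E
```

```text
{"x": 0.091, "y": -0.146, "z": -0.047, "rx": 0.335, "ry": 0.09, "rz": 0.516}
{"x": 0.091, "y": -0.146, "z": -0.347, "rx": 0.335, "ry": 0.09, "rz": 0.516}
dist mm [89, 193] state [0.5763 0.1111 0.2327] F [-1.7 -2.5  2.8] t 3.1167
```

View pics/c3.png

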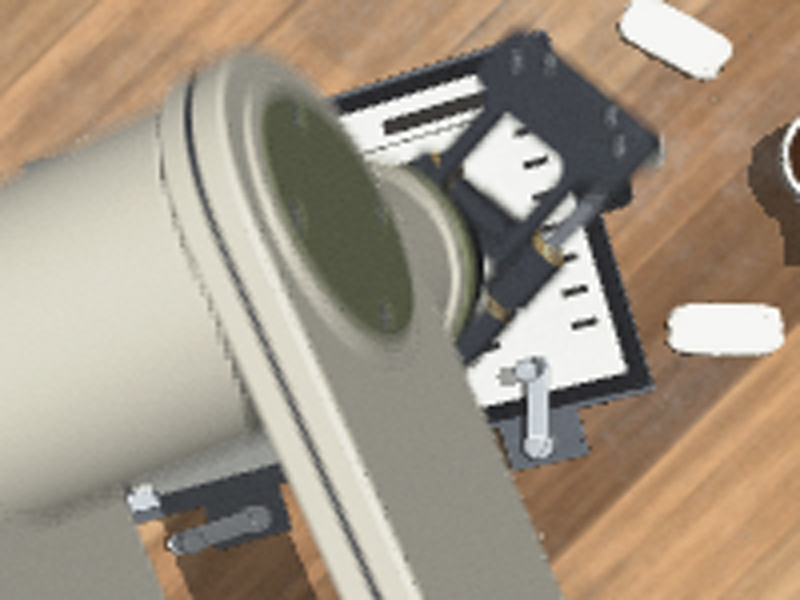

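The keeper is unmoved: its knob is still at (530,368), so the finger missed it. I'll go back down beside the knob and look from the scene camera.

```bash
python3 j1.py
```

```text
{"x": -0.116, "y": 0.064, "z": -0.159, "rx": -0.002, "ry": 0.005, "rz": -0.004}
{"x": -0.102, "y": 0.011, "z": -0.296, "rx": -0.002, "ry": 0.005, "rz": -0.004}
{"x": -0.194, "y": -0.079, "z": -0.27, "rx": -0.002, "ry": 0.005, "rz": -0.004}
{"x": -0.197, "y": -0.014, "z": -0.136, "rx": -0.002, "ry": 0.005, "rz": -0.004}
dist mm [103, 156, 171, 119] state [0.5763 0.1111 0.2327] F [-1.7 -2.5  2.8] t 3.1167
```

Emit:
{"method": "arm_command", "body": {"targets": [{"x": -0.09,"y": 0.05,"z": -0.12,"rx": 0,"ry": 0,"rz": 0,"claw": 255},{"x": -0.09,"y": 0.05,"z": -0.15,"rx": 0,"ry": 0,"rz": 0,"claw": 255},{"x": -0.085,"y": 0.014,"z": -0.28,"rx": 0,"ry": 0,"rz": 0,"claw": 255},{"x": -0.085,"y": 0.014,"z": -0.28,"rx": 0,"ry": 0,"rz": 0,"claw": 255},{"x": -0.085,"y": 0.014,"z": -0.28,"rx": 0,"ry": 0,"rz": 0,"claw": 255},{"x": -0.085,"y": 0.014,"z": -0.28,"rx": 0,"ry": 0,"rz": 0,"claw": 255},{"x": -0.085,"y": 0.014,"z": -0.28,"rx": 0,"ry": 0,"rz": 0,"claw": 255}]}}

```text
t: 3.7
tool_pos: [0.5266, 0.1173, 0.0887]
orientation: [2.539, 1.087, -0.079]
force: [0.5, -0.8, 0.3]
opening: 0.0005
gripper_force: 0.0
```

```bash
python3 j1.py
python3 - <<'E'
from h import *
s=robot.read_state();t=np.array(s["tool_pos"]);M=R.from_rotvec(s["orientation"]).as_matrix();tip=t+.014*M[:,2]
print("tip",tip.round(4),"tz",M[:,2].round(3),"tx",M[:,0].round(3))
print("scene px tip",proj("scene",tip),"knob",proj("scene",toW(knob(.37,-1),POSE)))
p,d=robot.read_camera("scene");u,v=proj("scene",tip)[0].astype(int)
cv2.imwrite("pics/s2.png",cv2.resize(p[v-60:v+60,u-80:u+80,::-1],None,fx=5,fy=5,interpolation=cv2.INTER_CUBIC));print(u-80,v-60)
E
```

```text
{"x": -0.016, "y": 0.052, "z": 0.129, "rx": -0.001, "ry": 0.001, "rz": -0.003}
{"x": -0.003, "y": -0.002, "z": -0.008, "rx": -0.001, "ry": 0.001, "rz": -0.003}
{"x": -0.095, "y": -0.091, "z": 0.018, "rx": -0.001, "ry": 0.001, "rz": -0.003}
{"x": -0.097, "y": -0.027, "z": 0.152, "rx": -0.001, "ry": 0.001, "rz": -0.003}
dist mm [69, 4, 66, 91] state [0.5266 0.1173 0.0887] F [ 0.5 -0.8  0.3] t 3.7
tip [0.5279 0.1122 0.0757] tz [ 0.095 -0.361 -0.928] tx [ 0.7    0.687 -0.196]
scene px tip [[351.30632171 241.04394609]] knob [[361.97701437 234.6113695 ]]
271 181
```

View pics/s2.png

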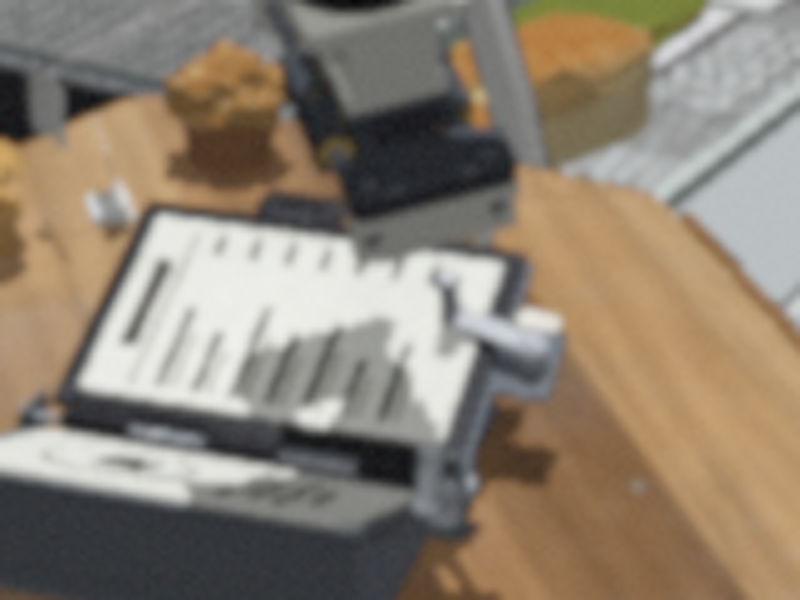

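Run:
```python
from h import *
s=robot.read_state();t=np.array(s["tool_pos"]);M=R.from_rotvec(s["orientation"]).as_matrix()
p,d=robot.read_camera("scene");W=cloud("scene",d)
for x,y in[(350,180),(430,180),(500,170),(380,230),(430,220),(500,205),(380,245),(360,240),(430,240),(445,280)]:
    u,v=271+x//5,181+y//5;w=W[v,u];print((x,y),w.round(3),"tool mm",((w-t)@M*1e3).round())
```

```text
(350, 180) [0.479 0.245 0.195] tool mm [  33.  -81. -148.]
(430, 180) [0.45  0.23  0.196] tool mm [   2.  -91. -147.]
(500, 170) [0.43  0.209 0.198] tool mm [ -27.  -92. -143.]
(380, 230) [0.474 0.229 0.168] tool mm [  23.  -83. -118.]
(430, 220) [0.458 0.214 0.171] tool mm [   2.  -84. -117.]
(500, 205) [0.435 0.196 0.177] tool mm [ -27.  -87. -118.]
(380, 245) [0.474 0.228 0.161] tool mm [  24.  -84. -111.]
(360, 240) [0.479 0.236 0.165] tool mm [  33.  -85. -117.]
(430, 240) [0.46  0.211 0.16 ] tool mm [   3.  -84. -106.]
(445, 280) [0.507 0.108 0.09 ] tool mm [-21.  -8.   1.]
```

Emit:
{"method": "arm_command", "body": {"targets": [{"x": -0.003,"y": -0.002,"z": -0.01,"rx": 0,"ry": 0,"rz": 0,"claw": 255},{"x": -0.003,"y": -0.002,"z": -0.01,"rx": 0,"ry": 0,"rz": 0,"claw": 255},{"x": -0.01,"y": -0.01,"z": -0.008,"rx": 0,"ry": 0,"rz": 0,"claw": 255},{"x": -0.02,"y": -0.019,"z": -0.005,"rx": 0,"ry": 0,"rz": 0,"claw": 255},{"x": -0.03,"y": -0.028,"z": -0.002,"rx": 0,"ry": 0,"rz": 0,"claw": 255},{"x": -0.04,"y": -0.038,"z": 0.001,"rx": 0,"ry": 0,"rz": 0,"claw": 255},{"x": -0.04,"y": -0.038,"z": 0.001,"rx": 0,"ry": 0,"rz": 0,"claw": 255},{"x": -0.04,"y": -0.038,"z": 0.001,"rx": 0,"ry": 0,"rz": 0,"claw": 255}]}}

```text
t: 4.47
tool_pos: [0.5051, 0.0975, 0.0874]
orientation: [2.539, 1.087, -0.082]
force: [-0.6, -0.5, -0.1]
opening: 0.0006
gripper_force: 0.0
```

Run:
```python
from h import *
s=robot.read_state();t=np.array(s["tool_pos"]);print(t.round(4),np.round(s["force"],1))
p,d=robot.read_camera("scene")
print("knob start px",proj("scene",toW(knob(.37,-1),POSE)),"k=1",proj("scene",toW(knob(1,-1),POSE)))
cv2.imwrite("pics/s3.png",cv2.resize(p[181:301,271:431,::-1],None,fx=5,fy=5,interpolation=cv2.INTER_CUBIC))
```

```text
[0.5051 0.0975 0.0874] [-0.6 -0.5 -0.1]
knob start px [[361.97701437 234.6113695 ]] k=1 [[371.2661484  229.34125288]]
```

View pics/s3.png

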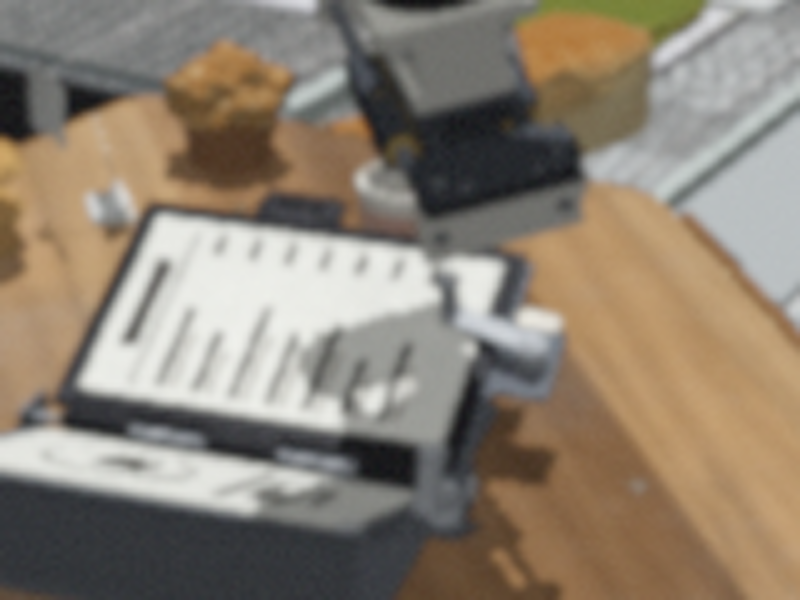

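```bash
python3 - <<'E'
from h import *
s=robot.read_state();t=np.array(s["tool_pos"]);M=R.from_rotvec(s["orientation"]).as_matrix()
for n in("scene","top"):
    p,d=robot.read_camera(n);T=(cloud(n,d)-t)@M*1e3
    m=(d>0)&(abs(T[...,0])<45)&(abs(T[...,1])<110)&(T[...,2]<-5)&(T[...,2]>-160)
    v,u=np.nonzero(m);Q=T[m];print(n,len(Q))
    for lo in range(-160,0,15):
        k=(Q[:,2]>=lo)&(Q[:,2]<lo+15)
        if k.any():print(lo,k.sum(),Q[k].min(0).round(),Q[k].max(0).round(),"u",u[k].min(),u[k].max(),"v",v[k].min(),v[k].max())
# start-pose check: image 0
z0=np.load("top0.npz");t0=np.array([.27,.535,.197]);M0=R.from_rotvec([-.727,-3.056,.003]).as_matrix()
import pickle
K=cloud("top",z0["d"]);T=(K-t0)@M0*1e3
m=(z0["d"]>0)&(abs(T[...,0])<60)&(abs(T[...,1])<120)&(T[...,2]<30)&(T[...,2]>-160);Q=T[m]
for lo in range(-160,30,15):
    k=(Q[:,2]>=lo)&(Q[:,2]<lo+15)
    if k.any():print("start",lo,k.sum(),Q[k].min(0).round(),Q[k].max(0).round())
E
python3 - <<'E'
from h import *
d=np.load("scene0.npz")["d"];t0=np.array([.27,.535,.197]);M0=R.from_rotvec([-.727,-3.056,.003]).as_matrix()
T=(cloud("scene",d)-t0)@M0*1e3
m=(d>0)&(abs(T[...,0])<60)&(abs(T[...,1])<120)&(T[...,2]<30)&(T[...,2]>-160);Q=T[m]
for lo in range(-160,30,15):
    k=(Q[:,2]>=lo)&(Q[:,2]<lo+15)
    if k.any():print("start scene",lo,k.sum(),Q[k].min(0).round(),Q[k].max(0).round())
E
```

```text
scene 1445
-160 603 [ -33.  -95. -160.] [  38.   94. -145.] u 332 387 v 168 222
-145 283 [ -33.  -95. -145.] [  37.   92. -130.] u 332 388 v 172 227
-130 410 [ -34.  -92. -130.] [  38.   95. -115.] u 332 387 v 175 230
-115 144 [ -33.  -88. -115.] [  37.   88. -103.] u 334 387 v 182 233
-40 3 [ -5. -14. -30.] [  4. -12. -29.] u 362 366 v 231 232
-10 2 [ 7. -2. -7.] [12. -0. -7.] u 358 360 v 236 236
top 1554
-160 917 [ -36.   10. -159.] [  35.   94. -145.] u 354 404 v 222 278
-145 190 [ -36.  -26. -145.] [  35.   94. -130.] u 352 406 v 221 295
-130 397 [ -36.  -29. -130.] [  36.   85. -115.] u 349 406 v 237 297
-115 40 [ -36.  -24. -115.] [  19.   85. -100.] u 364 406 v 249 294
-55 6 [ -2.  15. -49.] [  6.  15. -41.] u 374 377 v 259 262
-40 4 [  0.  14. -39.] [  6.  15. -34.] u 375 378 v 259 261
start -160 2444 [ -35.  -95. -160.] [  38.   94. -145.]
start -145 607 [ -35.  -95. -145.] [  35.   95. -130.]
start -130 1049 [ -36.  -92. -130.] [  37.   90. -115.]
start -115 87 [ -35.  -86. -115.] [  11.   84. -102.]
start -100 19 [  -9.   47. -100.] [ 10.  53. -85.]
start -85 16 [ -5.  46. -83.] [  5.  48. -71.]
start -70 31 [ -9.  45. -69.] [  8.  61. -55.]
start -55 52 [ -9. -61. -54.] [  9.  61. -40.]
start -40 69 [ -9. -62. -39.] [  6.  59. -25.]
start -25 15 [ -8. -57. -25.] [  9.  56. -20.]
start scene -160 2137 [ -36.  -93. -160.] [  36.   96. -145.]
start scene -145 1580 [ -36.  -92. -145.] [  36.   96. -130.]
start scene -130 1645 [ -37.  -91. -130.] [  37.   93. -115.]
start scene -115 582 [ -36.  -85. -115.] [  37.   88. -101.]
start scene -100 218 [-10. -63. -99.] [ 10.  67. -85.]
start scene -85 348 [ -9. -63. -85.] [ 11.  66. -70.]
start scene -70 331 [-10. -61. -70.] [ 11.  65. -55.]
start scene -55 314 [-10. -61. -55.] [ 10.  64. -40.]
start scene -40 278 [ -9. -60. -40.] [ 11.  64. -25.]
start scene -25 50 [-10. -54. -25.] [  9.  55. -19.]
```

The fingers are missing from where the reported TCP puts them. The point cloud shows the tips 19 mm behind the reported TCP along the tool axis, not 14 mm ahead of it, so every tip target was about 33 mm too high. I'll correct that offset, and set the finger half-width to about 10 mm.

```bash
sed -i 's/-\.014\*(Z@tz)/+.019*(Z@tz)/' h.py; sed -i 's/7\.5/9/g' j2.py; sed -i 's/c\*26/c*32/; s/c\*13/c*15/' j1.py; python3 j1.py
```

```text
{"x": 0.04, "y": 0.075, "z": 0.068, "rx": -0.001, "ry": -0.0, "rz": -0.003}
{"x": 0.054, "y": 0.021, "z": -0.069, "rx": -0.001, "ry": -0.0, "rz": -0.003}
{"x": -0.044, "y": -0.074, "z": -0.041, "rx": -0.001, "ry": -0.0, "rz": -0.003}
{"x": -0.046, "y": -0.009, "z": 0.093, "rx": -0.001, "ry": -0.0, "rz": -0.003}
dist mm [54, 45, 47, 52] state [0.5054 0.0978 0.0871] F [0.7 0.1 0.6] t 4.6167
```

Emit:
{"method": "arm_command", "body": {"targets": [{"x": 0.04,"y": 0.05,"z": 0.01,"rx": 0,"ry": 0,"rz": 0,"claw": 255},{"x": 0.05,"y": 0.04,"z": -0.02,"rx": 0,"ry": 0,"rz": 0,"claw": 255},{"x": 0.054,"y": 0.021,"z": -0.069,"rx": 0,"ry": 0,"rz": 0,"claw": 255},{"x": 0.054,"y": 0.021,"z": -0.069,"rx": 0,"ry": 0,"rz": 0,"claw": 255},{"x": 0.054,"y": 0.021,"z": -0.069,"rx": 0,"ry": 0,"rz": 0,"claw": 255},{"x": 0.045,"y": 0.012,"z": -0.066,"rx": 0,"ry": 0,"rz": 0,"claw": 255},{"x": 0.035,"y": 0.002,"z": -0.063,"rx": 0,"ry": 0,"rz": 0,"claw": 255},{"x": 0.025,"y": -0.008,"z": -0.06,"rx": 0,"ry": 0,"rz": 0,"claw": 255},{"x": 0.015,"y": -0.018,"z": -0.057,"rx": 0,"ry": 0,"rz": 0,"claw": 255},{"x": 0.015,"y": -0.018,"z": -0.057,"rx": 0,"ry": 0,"rz": 0,"claw": 255}]}}

```text
t: 5.45
tool_pos: [0.5128, 0.0883, 0.0603]
orientation: [2.539, 1.087, -0.079]
force: [0.1, 0.3, -0.6]
opening: 0.0007
gripper_force: 0.2
```

```bash
python3 j1.py
```

```text
{"x": 0.025, "y": 0.094, "z": 0.122, "rx": -0.001, "ry": 0.001, "rz": -0.003}
{"x": 0.039, "y": 0.04, "z": -0.015, "rx": -0.001, "ry": 0.001, "rz": -0.003}
{"x": -0.059, "y": -0.055, "z": 0.013, "rx": -0.001, "ry": 0.001, "rz": -0.003}
{"x": -0.061, "y": 0.01, "z": 0.147, "rx": -0.001, "ry": 0.001, "rz": -0.003}
dist mm [78, 29, 40, 79] state [0.5128 0.0883 0.0603] F [ 0.1  0.3 -0.6] t 5.45
```

Emit:
{"method": "arm_command", "body": {"targets": [{"x": -0.01,"y": -0.01,"z": 0.003,"rx": 0,"ry": 0,"rz": 0,"claw": 255},{"x": -0.02,"y": -0.019,"z": 0.005,"rx": 0,"ry": 0,"rz": 0,"claw": 255},{"x": -0.03,"y": -0.028,"z": 0.007,"rx": 0,"ry": 0,"rz": 0,"claw": 255},{"x": -0.04,"y": -0.037,"z": 0.009,"rx": 0,"ry": 0,"rz": 0,"claw": 255},{"x": -0.05,"y": -0.046,"z": 0.011,"rx": 0,"ry": 0,"rz": 0,"claw": 255},{"x": -0.059,"y": -0.055,"z": 0.013,"rx": 0,"ry": 0,"rz": 0,"claw": 255},{"x": -0.059,"y": -0.055,"z": 0.013,"rx": 0,"ry": 0,"rz": 0,"claw": 255},{"x": -0.059,"y": -0.055,"z": 0.013,"rx": 0,"ry": 0,"rz": 0,"claw": 255}]}}

```text
t: 6.12
tool_pos: [0.4829, 0.0608, 0.0651]
orientation: [2.539, 1.087, -0.083]
force: [0.7, -0.1, -0.3]
opening: 0.0005
gripper_force: 0.0
```

Run:
```python
from h import *
s=robot.read_state();print(np.round(s["tool_pos"],4),np.round(s["force"],1))
p,d=robot.read_camera("scene")
for k in(.3,1.35,1.6):print(k,5*(proj("scene",toW(knob(k,-1),POSE))-[271,181]))
cv2.imwrite("pics/s4.png",cv2.resize(p[181:301,271:431,::-1],None,fx=5,fy=5,interpolation=cv2.INTER_CUBIC))
```

```text
[0.4829 0.0608 0.0651] [ 0.7 -0.1 -0.3]
0.3 [[451.24172212 272.1128035 ]]
1.35 [[533.37029315 237.00683519]]
1.6 [[556.46071924 238.53646971]]
```

View pics/s4.png

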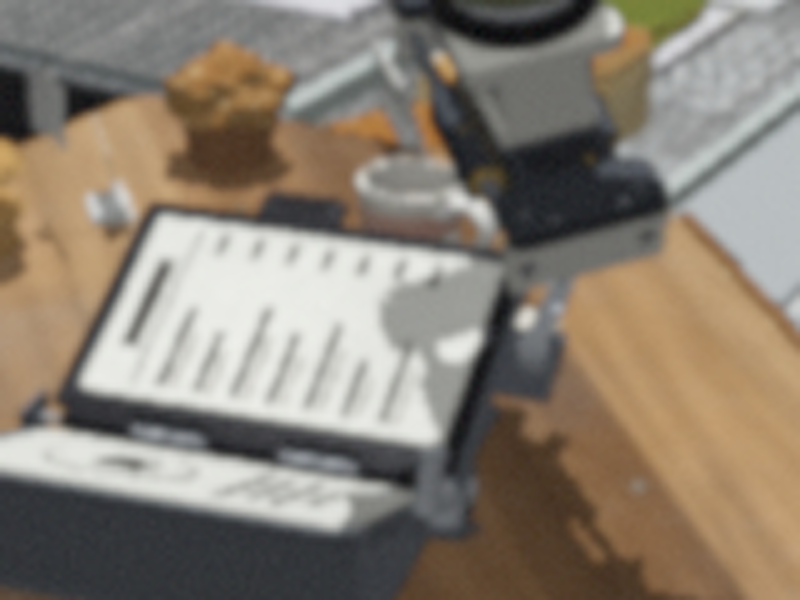

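The right bar has swung out and its knob now stands near (555,285), which is about 1.5 rad or more. I push a few mm further, back off, and check it numerically.

Emit:
{"method": "arm_command", "body": {"targets": [{"x": -0.008,"y": -0.003,"z": 0.002,"rx": 0,"ry": 0,"rz": 0,"claw": 255},{"x": -0.012,"y": -0.004,"z": 0.002,"rx": 0,"ry": 0,"rz": 0,"claw": 255},{"x": -0.012,"y": -0.004,"z": 0.002,"rx": 0,"ry": 0,"rz": 0,"claw": 255},{"x": 0.01,"y": 0.016,"z": 0.01,"rx": 0,"ry": 0,"rz": 0,"claw": 255},{"x": 0.02,"y": 0.04,"z": 0.06,"rx": 0,"ry": 0,"rz": 0,"claw": 255},{"x": 0.03,"y": 0.05,"z": 0.14,"rx": 0,"ry": 0,"rz": 0,"claw": 255},{"x": 0.1,"y": 0.06,"z": 0.2,"rx": 0,"ry": 0,"rz": 0,"claw": 255},{"x": 0.18,"y": 0.06,"z": 0.24,"rx": 0.05,"ry": 0,"rz": 0.07,"claw": 255},{"x": 0.22,"y": 0.06,"z": 0.24,"rx": 0.1,"ry": 0.03,"rz": 0.15,"claw": 255},{"x": 0.22,"y": 0.06,"z": 0.24,"rx": 0.1,"ry": 0.03,"rz": 0.15,"claw": 255}]}}

```text
t: 7.0
tool_pos: [0.5983, 0.0916, 0.1886]
orientation: [2.518, 1.565, 0.044]
force: [0.5, -0.3, 0.1]
opening: 0.0007
gripper_force: 0.0
```

```bash
cat > kk.py <<'E'
from h import *
def keeper(side,d=None,names=("top","scene")):
    for n in names:
        if True:
            p,dd=robot.read_camera(n)
        W=cloud(n,dd);L=R.from_euler('z',-POSE[2]).apply((W-[POSE[0],POSE[1],0]).reshape(-1,3)).reshape(W.shape)*1e3
        y,z=side*L[...,1],L[...,2]-24
        r=y*c22+z*s22;h=-y*s22+z*c22;x=L[...,0]+118;rr=np.hypot(x,r-85)
        for nm,m in(("bar",(h>4)&(h<14)&(rr>12)&(rr<46)),("knob",(h>17)&(h<42)&(rr>30)&(rr<58))):
            m&=dd>0
            if m.sum()>2:
                a=np.arctan2(r[m]-85,x[m]);print(n,nm,m.sum(),"k med",np.median(a).round(2),np.percentile(a,[10,90]).round(2))
E
python3 - <<'E'
from kk import *
keeper(-1)
from j2 import *
b=A(.384,36,16);a=(b[0]+[0.,0,.15],b[1])
rows([a,b])
E
```

```text
top bar 92 k med 1.71 [0.73 1.99]
top knob 32 k med 1.8 [1.72 1.89]
scene bar 64 k med 1.73 [0.63 1.92]
scene knob 29 k med 1.79 [1.7  1.89]
{"x": 0.05, "y": -0.085, "z": -0.018, "rx": 0.24, "ry": 0.056, "rz": 0.364}
{"x": 0.05, "y": -0.085, "z": -0.318, "rx": 0.24, "ry": 0.056, "rz": 0.364}
dist mm [50, 166] state [0.5948 0.0892 0.1864] F [ 0.2 -0.3  0.4] t 7.1
```

The right keeper reads about 1.75 rad, quite clear. Next is the tab, with the tilted finger coming in along its own axis.

Run:
```python
from j2 import *
b=A(.384,36,16);tz=b[1][:,2]
rows([(b[0]-q*tz,b[1]) for q in(.16,.12,.08,.04,0)])
```

```text
{"x": 0.079, "y": -0.201, "z": -0.021, "rx": 0.24, "ry": 0.056, "rz": 0.364}
{"x": 0.072, "y": -0.172, "z": -0.096, "rx": 0.24, "ry": 0.056, "rz": 0.364}
{"x": 0.064, "y": -0.143, "z": -0.17, "rx": 0.24, "ry": 0.056, "rz": 0.364}
{"x": 0.057, "y": -0.114, "z": -0.244, "rx": 0.24, "ry": 0.056, "rz": 0.364}
{"x": 0.05, "y": -0.085, "z": -0.318, "rx": 0.24, "ry": 0.056, "rz": 0.364}
dist mm [108, 104, 115, 137, 166] state [0.5948 0.0892 0.1864] F [ 0.2 -0.3  0.4] t 7.1
```

Emit:
{"method": "arm_command", "body": {"targets": [{"x": 0.05,"y": -0.06,"z": 0.02,"rx": 0.03,"ry": 0.007,"rz": 0.05,"claw": 255},{"x": 0.08,"y": -0.13,"z": 0.02,"rx": 0.1,"ry": 0.03,"rz": 0.15,"claw": 255},{"x": 0.079,"y": -0.201,"z": 0,"rx": 0.24,"ry": 0.056,"rz": 0.364,"claw": 255},{"x": 0.079,"y": -0.201,"z": -0.021,"rx": 0.24,"ry": 0.056,"rz": 0.364,"claw": 255},{"x": 0.079,"y": -0.201,"z": -0.021,"rx": 0.24,"ry": 0.056,"rz": 0.364,"claw": 255},{"x": 0.079,"y": -0.201,"z": -0.021,"rx": 0.24,"ry": 0.056,"rz": 0.364,"claw": 255},{"x": 0.079,"y": -0.201,"z": -0.021,"rx": 0.24,"ry": 0.056,"rz": 0.364,"claw": 255},{"x": 0.079,"y": -0.201,"z": -0.021,"rx": 0.24,"ry": 0.056,"rz": 0.364,"claw": 255},{"x": 0.079,"y": -0.201,"z": -0.021,"rx": 0.24,"ry": 0.056,"rz": 0.364,"claw": 255},{"x": 0.079,"y": -0.201,"z": -0.021,"rx": 0.24,"ry": 0.056,"rz": 0.364,"claw": 255}]}}

```text
t: 7.93
tool_pos: [0.6319, -0.0091, 0.1726]
orientation: [-1.74, -2.22, -0.329]
force: [0.8, 0.9, 0.5]
opening: 0.0002
gripper_force: 0.0
```

Run:
```python
from j2 import *
b=A(.384,36,16);tz=b[1][:,2]
T=[(b[0]-q*tz,b[1]) for q in(.16,.13,.10,.07,.035,0)]
rows(T)
s=robot.read_state();t=np.array(s["tool_pos"]);M=R.from_rotvec(s["orientation"]).as_matrix()
print("rot err",np.degrees(R.from_matrix(b[1]@M.T).magnitude()))
for n in("scene","top"):
    p_,d=robot.read_camera(n);Q=(cloud(n,d)-t)@M*1e3
    m=(d>0)&(abs(Q[...,0])<14)&(abs(Q[...,1])<25)&(Q[...,2]<0)&(Q[...,2]>-95);print(n,m.sum(),Q[m].min(0).round() if m.any() else 0,Q[m].max(0).round() if m.any() else 0)
    cv2.imwrite(f"pics/x_{n}.png",p_[:,:,::-1])
```

```text
{"x": 0.005, "y": -0.004, "z": 0.006, "rx": 0.002, "ry": -0.002, "rz": 0.002}
{"x": -0.001, "y": 0.017, "z": -0.05, "rx": 0.002, "ry": -0.002, "rz": 0.002}
{"x": -0.006, "y": 0.039, "z": -0.105, "rx": 0.002, "ry": -0.002, "rz": 0.002}
{"x": -0.012, "y": 0.061, "z": -0.161, "rx": 0.002, "ry": -0.002, "rz": 0.002}
{"x": -0.018, "y": 0.086, "z": -0.226, "rx": 0.002, "ry": -0.002, "rz": 0.002}
{"x": -0.024, "y": 0.112, "z": -0.291, "rx": 0.002, "ry": -0.002, "rz": 0.002}
dist mm [4, 26, 56, 86, 121, 156] state [ 0.6319 -0.0091  0.1726] F [0.8 0.9 0.5] t 7.9333
rot err 0.41677428564276614
scene 400 [-11. -18. -95.] [ 14.  22. -20.]
top 330 [  5. -17. -86.] [ 13.  16. -20.]
```

Emit:
{"method": "arm_command", "body": {"targets": [{"x": -0.001,"y": 0.017,"z": -0.05,"rx": 0,"ry": 0,"rz": 0,"claw": 255},{"x": -0.006,"y": 0.039,"z": -0.105,"rx": 0,"ry": 0,"rz": 0,"claw": 255},{"x": -0.012,"y": 0.061,"z": -0.161,"rx": 0,"ry": 0,"rz": 0,"claw": 255},{"x": -0.018,"y": 0.086,"z": -0.226,"rx": 0,"ry": 0,"rz": 0,"claw": 255},{"x": -0.024,"y": 0.112,"z": -0.291,"rx": 0,"ry": 0,"rz": 0,"claw": 255},{"x": -0.024,"y": 0.112,"z": -0.291,"rx": 0,"ry": 0,"rz": 0,"claw": 255},{"x": -0.024,"y": 0.112,"z": -0.291,"rx": 0,"ry": 0,"rz": 0,"claw": 255},{"x": -0.024,"y": 0.112,"z": -0.291,"rx": 0,"ry": 0,"rz": 0,"claw": 255}]}}

```text
t: 8.7
tool_pos: [0.6219, 0.0468, 0.0316]
orientation: [-1.735, -2.228, -0.336]
force: [-0.6, -1.2, 0.6]
opening: 0.0002
gripper_force: 0.0
```

Run:
```python
from j2 import *
D=np.pi/180
fs=np.array([22,22,25,29,34,39,45,51,57,63])*D
ss=np.interp(fs/D,[22,68],[36,13]);g=[8,0]+[0]*8
rows([A(f,s,k) for f,s,k in zip(fs,ss,g)])
```

```text
{"x": -0.008, "y": 0.014, "z": -0.002, "rx": 0.002, "ry": 0.002, "rz": -0.001}
{"x": -0.012, "y": 0.029, "z": 0.004, "rx": 0.002, "ry": 0.002, "rz": -0.001}
{"x": -0.013, "y": 0.035, "z": 0.023, "rx": 0.002, "ry": 0.002, "rz": -0.001}
{"x": -0.015, "y": 0.044, "z": 0.047, "rx": 0.002, "ry": 0.002, "rz": -0.001}
{"x": -0.019, "y": 0.057, "z": 0.077, "rx": 0.002, "ry": 0.002, "rz": -0.001}
{"x": -0.022, "y": 0.072, "z": 0.106, "rx": 0.002, "ry": 0.002, "rz": -0.001}
{"x": -0.028, "y": 0.093, "z": 0.138, "rx": 0.002, "ry": 0.002, "rz": -0.001}
{"x": -0.034, "y": 0.117, "z": 0.167, "rx": 0.002, "ry": 0.002, "rz": -0.001}
{"x": -0.04, "y": 0.142, "z": 0.194, "rx": 0.002, "ry": 0.002, "rz": -0.001}
{"x": -0.047, "y": 0.17, "z": 0.217, "rx": 0.002, "ry": 0.002, "rz": -0.001}
dist mm [8, 15, 21, 33, 48, 65, 84, 103, 121, 139] state [0.6219 0.0468 0.0316] F [-0.6 -1.2  0.6] t 8.7
```

Run:
```python
from j2 import *
D=np.pi/180
fs=np.array([22,22,22,24,27,31,35,40,40])*D
ss=np.interp(fs/D,[22,68],[18,13]);g=[16,8,0]+[0]*6
rows([A(f,s,k) for f,s,k in zip(fs,ss,g)])
```

```text
{"x": -0.001, "y": -0.013, "z": 0.025, "rx": 0.002, "ry": 0.002, "rz": -0.001}
{"x": -0.005, "y": 0.001, "z": 0.031, "rx": 0.002, "ry": 0.002, "rz": -0.001}
{"x": -0.008, "y": 0.016, "z": 0.037, "rx": 0.002, "ry": 0.002, "rz": -0.001}
{"x": -0.009, "y": 0.02, "z": 0.048, "rx": 0.002, "ry": 0.002, "rz": -0.001}
{"x": -0.011, "y": 0.027, "z": 0.065, "rx": 0.002, "ry": 0.002, "rz": -0.001}
{"x": -0.014, "y": 0.038, "z": 0.086, "rx": 0.002, "ry": 0.002, "rz": -0.001}
{"x": -0.017, "y": 0.05, "z": 0.107, "rx": 0.002, "ry": 0.002, "rz": -0.001}
{"x": -0.021, "y": 0.067, "z": 0.132, "rx": 0.002, "ry": 0.002, "rz": -0.001}
{"x": -0.021, "y": 0.067, "z": 0.132, "rx": 0.002, "ry": 0.002, "rz": -0.001}
dist mm [14, 15, 20, 26, 35, 47, 59, 74, 74] state [0.6219 0.0468 0.0316] F [-0.6 -1.2  0.6] t 8.7
```

Emit:
{"method": "arm_command", "body": {"targets": [{"x": -0.001,"y": -0.013,"z": 0.025,"rx": 0,"ry": 0,"rz": 0,"claw": 255},{"x": -0.005,"y": 0.001,"z": 0.031,"rx": 0,"ry": 0,"rz": 0,"claw": 255},{"x": -0.008,"y": 0.016,"z": 0.037,"rx": 0,"ry": 0,"rz": 0,"claw": 255},{"x": -0.009,"y": 0.02,"z": 0.048,"rx": 0,"ry": 0,"rz": 0,"claw": 255},{"x": -0.011,"y": 0.027,"z": 0.065,"rx": 0,"ry": 0,"rz": 0,"claw": 255},{"x": -0.014,"y": 0.038,"z": 0.086,"rx": 0,"ry": 0,"rz": 0,"claw": 255},{"x": -0.017,"y": 0.05,"z": 0.107,"rx": 0,"ry": 0,"rz": 0,"claw": 255},{"x": -0.021,"y": 0.067,"z": 0.132,"rx": 0,"ry": 0,"rz": 0,"claw": 255},{"x": -0.021,"y": 0.067,"z": 0.132,"rx": 0,"ry": 0,"rz": 0,"claw": 255}]}}

```text
t: 9.45
tool_pos: [0.6112, 0.0823, 0.0987]
orientation: [-1.733, -2.229, -0.338]
force: [0.2, -0.5, 1.6]
opening: 0.0007
gripper_force: 0.0
```

```bash
cat > pa.py <<'E'
from h import *
def panel():
    for n in("top","scene"):
        p,dd=robot.read_camera(n);W=cloud(n,dd);L=R.from_euler('z',-POSE[2]).apply((W-[POSE[0],POSE[1],0]).reshape(-1,3))*1e3
        y,z=L[:,1],L[:,2]-24;r=np.hypot(y,z)
        m=(dd.ravel()>0)&(abs(L[:,0]+40)<50)&(r>60)&(r<150)
        f=np.degrees(np.arctan2(z[m],-y[m]));h,_=np.histogram(f,np.arange(10,180,5))
        print(n,{int(10+5*i):int(c) for i,c in enumerate(h) if c>15})
E
python3 - <<'E'
from pa import *
from j2 import *
panel()
D=np.pi/180
fs=np.array([45,50,55,60,66])*D
L=[A(f,s) for f,s in zip(fs,np.interp(fs/D,[22,68],[18,13]))]
L+=[B(f*D,157) for f in(71,77,83,90)]
rows(L)
E
```

```text
top {15: 141, 20: 322, 40: 1716, 45: 53, 155: 1303, 160: 657}
scene {35: 40, 40: 1351, 45: 29, 155: 296, 160: 154, 165: 191, 170: 189}
{"x": -0.003, "y": 0.018, "z": 0.026, "rx": 0.001, "ry": 0.001, "rz": -0.001}
{"x": -0.008, "y": 0.039, "z": 0.047, "rx": 0.001, "ry": 0.001, "rz": -0.001}
{"x": -0.014, "y": 0.061, "z": 0.066, "rx": 0.001, "ry": 0.001, "rz": -0.001}
{"x": -0.02, "y": 0.085, "z": 0.083, "rx": 0.001, "ry": 0.001, "rz": -0.001}
{"x": -0.028, "y": 0.115, "z": 0.1, "rx": 0.001, "ry": 0.001, "rz": -0.001}
{"x": -0.033, "y": 0.136, "z": 0.109, "rx": 0.001, "ry": 0.001, "rz": -0.001}
{"x": -0.04, "y": 0.167, "z": 0.119, "rx": 0.001, "ry": 0.001, "rz": -0.001}
{"x": -0.048, "y": 0.198, "z": 0.125, "rx": 0.001, "ry": 0.001, "rz": -0.001}
{"x": -0.058, "y": 0.235, "z": 0.128, "rx": 0.001, "ry": 0.001, "rz": -0.001}
dist mm [15, 30, 45, 60, 77, 88, 104, 119, 136] state [0.6105 0.081  0.0961] F [-0.7 -0.1  0. ] t 9.55
```

The panel is following the finger at about 42°. I carry on.

Emit:
{"method": "arm_command", "body": {"targets": [{"x": -0.003,"y": 0.018,"z": 0.026,"rx": 0,"ry": 0,"rz": 0,"claw": 255},{"x": -0.008,"y": 0.039,"z": 0.047,"rx": 0,"ry": 0,"rz": 0,"claw": 255},{"x": -0.014,"y": 0.061,"z": 0.066,"rx": 0,"ry": 0,"rz": 0,"claw": 255},{"x": -0.02,"y": 0.085,"z": 0.083,"rx": 0,"ry": 0,"rz": 0,"claw": 255},{"x": -0.028,"y": 0.115,"z": 0.1,"rx": 0,"ry": 0,"rz": 0,"claw": 255},{"x": -0.033,"y": 0.136,"z": 0.109,"rx": 0,"ry": 0,"rz": 0,"claw": 255},{"x": -0.04,"y": 0.167,"z": 0.119,"rx": 0,"ry": 0,"rz": 0,"claw": 255},{"x": -0.048,"y": 0.198,"z": 0.125,"rx": 0,"ry": 0,"rz": 0,"claw": 255},{"x": -0.058,"y": 0.235,"z": 0.128,"rx": 0,"ry": 0,"rz": 0,"claw": 255},{"x": -0.058,"y": 0.235,"z": 0.128,"rx": 0,"ry": 0,"rz": 0,"claw": 255}]}}

```text
t: 10.38
tool_pos: [0.5802, 0.2016, 0.1601]
orientation: [-1.731, -2.228, -0.336]
force: [-0.4, -0.0, 0.0]
opening: 0.0006
gripper_force: 0.0
```

Run:
```python
from pa import *
from j2 import *
panel()
D=np.pi/180
rows([B(f*D,np.interp(f,[90,140],[156,149])) for f in(94,99,104,110,116,122,128,134,139,143)])
```

```text
top {15: 146, 20: 134, 90: 79, 155: 1333, 160: 633}
scene {15: 89, 20: 85, 85: 69, 90: 1506, 155: 292, 160: 157, 165: 193, 170: 185}
{"x": -0.003, "y": 0.02, "z": -0.002, "rx": 0.001, "ry": 0.0, "rz": -0.002}
{"x": -0.01, "y": 0.046, "z": -0.006, "rx": 0.001, "ry": 0.0, "rz": -0.002}
{"x": -0.016, "y": 0.072, "z": -0.012, "rx": 0.001, "ry": 0.0, "rz": -0.002}
{"x": -0.024, "y": 0.101, "z": -0.023, "rx": 0.001, "ry": 0.0, "rz": -0.002}
{"x": -0.031, "y": 0.129, "z": -0.036, "rx": 0.001, "ry": 0.0, "rz": -0.002}
{"x": -0.037, "y": 0.156, "z": -0.053, "rx": 0.001, "ry": 0.0, "rz": -0.002}
{"x": -0.043, "y": 0.18, "z": -0.072, "rx": 0.001, "ry": 0.0, "rz": -0.002}
{"x": -0.049, "y": 0.203, "z": -0.093, "rx": 0.001, "ry": 0.0, "rz": -0.002}
{"x": -0.053, "y": 0.219, "z": -0.113, "rx": 0.001, "ry": 0.0, "rz": -0.002}
{"x": -0.056, "y": 0.232, "z": -0.129, "rx": 0.001, "ry": 0.0, "rz": -0.002}
dist mm [10, 23, 37, 53, 68, 84, 99, 114, 126, 135] state [0.5807 0.1989 0.1592] F [-0.3  0.1  0. ] t 10.4833
```

The panel is upright, at about 91°. On and over.

Emit:
{"method": "arm_command", "body": {"targets": [{"x": -0.003,"y": 0.02,"z": -0.002,"rx": 0,"ry": 0,"rz": 0,"claw": 255},{"x": -0.01,"y": 0.046,"z": -0.006,"rx": 0,"ry": 0,"rz": 0,"claw": 255},{"x": -0.016,"y": 0.072,"z": -0.012,"rx": 0,"ry": 0,"rz": 0,"claw": 255},{"x": -0.024,"y": 0.101,"z": -0.023,"rx": 0,"ry": 0,"rz": 0,"claw": 255},{"x": -0.031,"y": 0.129,"z": -0.036,"rx": 0,"ry": 0,"rz": 0,"claw": 255},{"x": -0.037,"y": 0.156,"z": -0.053,"rx": 0,"ry": 0,"rz": 0,"claw": 255},{"x": -0.043,"y": 0.18,"z": -0.072,"rx": 0,"ry": 0,"rz": 0,"claw": 255},{"x": -0.049,"y": 0.203,"z": -0.093,"rx": 0,"ry": 0,"rz": 0,"claw": 255},{"x": -0.053,"y": 0.219,"z": -0.113,"rx": 0,"ry": 0,"rz": 0,"claw": 255},{"x": -0.053,"y": 0.219,"z": -0.113,"rx": 0,"ry": 0,"rz": 0,"claw": 255}]}}

```text
t: 11.32
tool_pos: [0.552, 0.3087, 0.099]
orientation: [-1.732, -2.224, -0.329]
force: [0.4, -0.6, -0.1]
opening: 0.0004
gripper_force: 0.0
```

Run:
```python
from pa import *
from j2 import *
panel()
D=np.pi/180
rows([B(f*D,149) for f in(143,147,150,153,155,156,157,158,159)])
```

```text
top {15: 430, 20: 292, 135: 409, 140: 75, 155: 346, 160: 92}
scene {15: 643, 20: 426, 130: 16, 135: 39, 140: 374, 155: 297, 160: 149, 165: 191, 170: 184}
{"x": -0.003, "y": 0.015, "z": -0.013, "rx": 0.002, "ry": -0.001, "rz": -0.001}
{"x": -0.006, "y": 0.027, "z": -0.03, "rx": 0.002, "ry": -0.001, "rz": -0.001}
{"x": -0.008, "y": 0.035, "z": -0.043, "rx": 0.002, "ry": -0.001, "rz": -0.001}
{"x": -0.01, "y": 0.043, "z": -0.057, "rx": 0.002, "ry": -0.001, "rz": -0.001}
{"x": -0.011, "y": 0.047, "z": -0.066, "rx": 0.002, "ry": -0.001, "rz": -0.001}
{"x": -0.011, "y": 0.049, "z": -0.071, "rx": 0.002, "ry": -0.001, "rz": -0.001}
{"x": -0.012, "y": 0.051, "z": -0.076, "rx": 0.002, "ry": -0.001, "rz": -0.001}
{"x": -0.012, "y": 0.053, "z": -0.08, "rx": 0.002, "ry": -0.001, "rz": -0.001}
{"x": -0.013, "y": 0.055, "z": -0.085, "rx": 0.002, "ry": -0.001, "rz": -0.001}
dist mm [10, 20, 28, 35, 41, 43, 46, 48, 51] state [0.5538 0.3073 0.1014] F [ 0.7 -0.6  0.5] t 11.4167
```

Emit:
{"method": "arm_command", "body": {"targets": [{"x": -0.003,"y": 0.015,"z": -0.013,"rx": 0,"ry": 0,"rz": 0,"claw": 255},{"x": -0.006,"y": 0.027,"z": -0.03,"rx": 0,"ry": 0,"rz": 0,"claw": 255},{"x": -0.008,"y": 0.035,"z": -0.043,"rx": 0,"ry": 0,"rz": 0,"claw": 255},{"x": -0.01,"y": 0.043,"z": -0.057,"rx": 0,"ry": 0,"rz": 0,"claw": 255},{"x": -0.011,"y": 0.046,"z": -0.062,"rx": 0,"ry": 0,"rz": 0,"claw": 255},{"x": -0.011,"y": 0.047,"z": -0.066,"rx": 0,"ry": 0,"rz": 0,"claw": 255},{"x": -0.011,"y": 0.047,"z": -0.066,"rx": 0,"ry": 0,"rz": 0,"claw": 255},{"x": -0.011,"y": 0.047,"z": -0.066,"rx": 0,"ry": 0,"rz": 0,"claw": 255}]}}

```text
t: 12.08
tool_pos: [0.5493, 0.3307, 0.0696]
orientation: [-1.735, -2.226, -0.335]
force: [-0.4, -1.3, 0.4]
opening: 0.0002
gripper_force: 0.0
```

Run:
```python
from pa import *
from j2 import *
panel();D=np.pi/180
rows([B(f*D,149) for f in(155,156,157,158,159)])
```

```text
top {15: 84, 20: 52, 150: 332, 155: 83, 160: 18}
scene {15: 646, 20: 387, 150: 216, 155: 277, 160: 103, 165: 193, 170: 180}
{"x": -0.002, "y": 0.001, "z": -0.003, "rx": 0.001, "ry": 0.001, "rz": -0.0}
{"x": -0.003, "y": 0.003, "z": -0.008, "rx": 0.001, "ry": 0.001, "rz": -0.0}
{"x": -0.003, "y": 0.005, "z": -0.013, "rx": 0.001, "ry": 0.001, "rz": -0.0}
{"x": -0.004, "y": 0.007, "z": -0.018, "rx": 0.001, "ry": 0.001, "rz": -0.0}
{"x": -0.004, "y": 0.009, "z": -0.022, "rx": 0.001, "ry": 0.001, "rz": -0.0}
dist mm [2, 4, 7, 9, 12] state [0.5496 0.3306 0.0699] F [ 0.4 -0.3 -0.3] t 12.1833
```

Emit:
{"method": "arm_command", "body": {"targets": [{"x": -0.002,"y": 0.002,"z": -0.005,"rx": 0,"ry": 0,"rz": 0,"claw": 255},{"x": -0.003,"y": 0.003,"z": -0.008,"rx": 0,"ry": 0,"rz": 0,"claw": 255},{"x": -0.003,"y": 0.004,"z": -0.011,"rx": 0,"ry": 0,"rz": 0,"claw": 255},{"x": -0.003,"y": 0.005,"z": -0.013,"rx": 0,"ry": 0,"rz": 0,"claw": 255},{"x": -0.003,"y": 0.005,"z": -0.013,"rx": 0,"ry": 0,"rz": 0,"claw": 255}]}}

```text
t: 12.6
tool_pos: [0.5475, 0.3333, 0.0627]
orientation: [-1.734, -2.226, -0.334]
force: [-0.4, 0.3, -0.0]
opening: 0.0004
gripper_force: 0.0
```

Emit:
{"method": "arm_command", "body": {"targets": [{"x": 0,"y": 0.001,"z": -0.002,"rx": 0,"ry": 0,"rz": 0,"claw": 255},{"x": 0,"y": 0.001,"z": -0.003,"rx": 0,"ry": 0,"rz": 0,"claw": 255},{"x": 0,"y": 0.001,"z": -0.003,"rx": 0,"ry": 0,"rz": 0,"claw": 255}]}}

```text
t: 12.85
tool_pos: [0.5477, 0.3338, 0.0614]
orientation: [-1.734, -2.226, -0.334]
force: [0.2, 0.9, -0.4]
opening: 0.0008
gripper_force: 0.0
```

Emit:
{"method": "arm_command", "body": {"targets": [{"x": 0,"y": 0.001,"z": -0.002,"rx": 0,"ry": 0,"rz": 0,"claw": 255},{"x": 0,"y": 0.001,"z": -0.002,"rx": 0,"ry": 0,"rz": 0,"claw": 255},{"x": 0,"y": 0.001,"z": -0.002,"rx": 0,"ry": 0,"rz": 0,"claw": 255}]}}

```text
t: 13.1
tool_pos: [0.5477, 0.3343, 0.0605]
orientation: [-1.734, -2.226, -0.334]
force: [0.1, 0.4, 0.2]
opening: 0.0006
gripper_force: 0.0
```

Emit:
{"method": "arm_command", "body": {"targets": [{"x": 0,"y": 0.001,"z": -0.001,"rx": 0,"ry": 0,"rz": 0,"claw": 255},{"x": 0,"y": 0.001,"z": -0.003,"rx": 0,"ry": 0,"rz": 0,"claw": 255},{"x": 0,"y": 0.001,"z": -0.003,"rx": 0,"ry": 0,"rz": 0,"claw": 255}]}}

```text
t: 13.35
tool_pos: [0.5479, 0.3347, 0.06]
orientation: [-1.734, -2.226, -0.335]
force: [-3.5, -2.8, 7.6]
opening: 0.0004
gripper_force: 3.5
```

Emit:
{"method": "arm_command", "body": {"targets": [{"x": 0,"y": 0.001,"z": -0.002,"rx": 0,"ry": 0,"rz": 0,"claw": 255},{"x": 0,"y": 0.001,"z": -0.002,"rx": 0,"ry": 0,"rz": 0,"claw": 255},{"x": 0,"y": 0.001,"z": -0.002,"rx": 0,"ry": 0,"rz": 0,"claw": 255}]}}

```text
t: 13.6
tool_pos: [0.548, 0.3348, 0.0598]
orientation: [-1.734, -2.226, -0.335]
force: [-5.5, -7.2, 13.7]
opening: 0.0005
gripper_force: 7.5
```

Run:
```python
from pa import *
from j2 import *
panel();D=np.pi/180
rows([B(f*D,149) for f in(157,158,159)])
s=robot.read_state();t=np.array(s["tool_pos"]);M=R.from_rotvec(s["orientation"]).as_matrix()
# panel surface height h on left wing (mid-plane coords), both cameras
for n in("top","scene"):
    _,dd=robot.read_camera(n);L=R.from_euler('z',-POSE[2]).apply((cloud(n,dd)-[POSE[0],POSE[1],0]).reshape(-1,3))*1e3
    y,z=L[:,1],L[:,2]-24;r=y*c22+z*s22;h=-y*s22+z*c22
    for lo in(20,60,100,135):
        m=(dd.ravel()>0)&(L[:,0]<0)&(L[:,0]>-95)&(r>lo)&(r<lo+14)&(h<30)
        if m.sum()>5:print(n,lo,m.sum(),np.percentile(h[m],[10,50,90]).round(1))
```

```text
top {155: 335}
scene {15: 609, 20: 377, 155: 421, 160: 88, 165: 193, 170: 183}
{"x": -0.0, "y": -0.004, "z": 0.007, "rx": 0.001, "ry": 0.0, "rz": -0.001}
{"x": -0.001, "y": -0.002, "z": 0.003, "rx": 0.001, "ry": 0.0, "rz": -0.001}
{"x": -0.001, "y": 0.0, "z": -0.002, "rx": 0.001, "ry": 0.0, "rz": -0.001}
dist mm [4, 1, 1] state [0.548  0.3349 0.0598] F [-6.6 -7.4 13.1] t 13.7
top 100 97 [-0.6  1.9  4.2]
top 135 427 [-86.2 -81.5   3.3]
scene 20 85 [-32.1 -27.3   2.1]
scene 60 74 [-47.6   1.4   2. ]
scene 100 838 [-69.8 -47.3 -27.1]
scene 135 360 [-85.4 -80.6   1.8]
```

The panel is pressed to its stop, with about 13 N of reaction. I back off along the tool axis.

Emit:
{"method": "arm_command", "body": {"targets": [{"x": 0.002,"y": -0.007,"z": 0.019,"rx": 0,"ry": 0,"rz": 0,"claw": 255},{"x": 0.009,"y": -0.036,"z": 0.093,"rx": 0,"ry": 0,"rz": 0,"claw": 255},{"x": 0.018,"y": -0.073,"z": 0.185,"rx": 0,"ry": 0,"rz": 0,"claw": 255},{"x": 0.025,"y": -0.1,"z": 0.26,"rx": 0,"ry": 0,"rz": 0,"claw": 255},{"x": 0.025,"y": -0.1,"z": 0.26,"rx": 0,"ry": 0,"rz": 0,"claw": 255},{"x": 0.025,"y": -0.1,"z": 0.26,"rx": 0,"ry": 0,"rz": 0,"claw": 255}]}}

```text
t: 14.3
tool_pos: [0.5634, 0.2848, 0.1932]
orientation: [-1.737, -2.229, -0.344]
force: [0.0, 0.3, -1.0]
opening: 0.0006
gripper_force: 0.0
```

Run:
```python
from pa import *
from kk import *
panel();keeper(1);keeper(-1)
from scipy.optimize import least_squares
_,dd=robot.read_camera("top");_,d2=robot.read_camera("scene")
for n,d_ in(("top",dd),("scene",d2)):
    L=R.from_euler('z',-POSE[2]).apply((cloud(n,d_)-[POSE[0],POSE[1],0]).reshape(-1,3))*1e3
    y,z=L[:,1],L[:,2]-24;r=y*c22+z*s22;h=-y*s22+z*c22
    for lo in(20,60,100,135):
        m=(d_.ravel()>0)&(L[:,0]<90)&(L[:,0]>-60)&(r>lo)&(r<lo+14)&(abs(h)<25)
        if m.sum()>5:print(n,lo,m.sum(),np.percentile(h[m],[10,50,90]).round(1))
ps=np.arctan2(-.67,.74);c=np.array([np.cos(ps),np.sin(ps)])
for k0 in(1.55,1.65,1.75):
    k=np.array([-118+44*np.cos(k0),85+44*np.sin(k0)]);print(k0)
    for fl in(1,-1):rows([wing(1,*(k-c*34),80,ps,fl)])
```

```text
top {15: 384, 20: 682, 150: 36, 155: 1341}
scene {15: 642, 20: 438, 155: 425, 160: 90, 165: 196, 170: 181}
top bar 115 k med 1.39 [-0.65  1.77]
top knob 35 k med 1.6 [1.51 1.69]
scene bar 16 k med 1.66 [1.47 1.74]
scene knob 45 k med 1.57 [1.49 1.66]
top bar 75 k med 1.75 [1.59 2.01]
top knob 32 k med 1.79 [1.72 1.88]
scene bar 54 k med 1.8 [1.59 1.96]
scene knob 30 k med 1.8 [1.71 1.88]
top 20 32 [-0.2  1.4  3.9]
top 60 11 [1.6 3.3 6.1]
top 100 364 [-0.2  2.2  4.4]
top 135 501 [-0.5  2.3  4.9]
scene 20 63 [1.6 1.9 2.5]
scene 60 59 [1.5 2.  2.3]
scene 100 107 [-23.    1.6   2.2]
scene 135 237 [-6.  -1.3  2.7]
1.55
{"x": -0.329, "y": -0.017, "z": -0.098, "rx": -0.106, "ry": 0.417, "rz": -1.07}
dist mm [171] state [0.5592 0.2855 0.1863] F [0.3 0.1 0.5] t 14.7
{"x": -0.329, "y": -0.017, "z": -0.098, "rx": 0.04, "ry": -0.152, "rz": 0.386}
dist mm [171] state [0.5592 0.2855 0.1863] F [0.3 0.1 0.5] t 14.7
1.65
{"x": -0.337, "y": -0.019, "z": -0.098, "rx": -0.106, "ry": 0.417, "rz": -1.07}
dist mm [175] state [0.5592 0.2855 0.1863] F [0.3 0.1 0.5] t 14.7
{"x": -0.337, "y": -0.019, "z": -0.098, "rx": 0.04, "ry": -0.152, "rz": 0.386}
dist mm [175] state [0.5592 0.2855 0.1863] F [0.3 0.1 0.5] t 14.7
1.75
{"x": -0.346, "y": -0.022, "z": -0.098, "rx": -0.106, "ry": 0.417, "rz": -1.07}
dist mm [180] state [0.5592 0.2855 0.1863] F [0.3 0.1 0.5] t 14.7
{"x": -0.346, "y": -0.022, "z": -0.098, "rx": 0.04, "ry": -0.152, "rz": 0.386}
dist mm [180] state [0.5592 0.2855 0.1863] F [0.3 0.1 0.5] t 14.7
```

The panel lies flat, with its surface at h≈2 mm, and the left keeper is at about 1.6 rad. I work out the left keeper push.

```bash
cat > j3.py <<'E'
from h import *
ps=np.arctan2(-.70,.71);c=np.array([np.cos(ps),np.sin(ps)]);b=np.array([.70,.71])*5
k1=np.array([-119.3,129]);k0=np.array([-74.,85])
def F(g,h=16): return wing(1,*(k1+b-c*16+c*g),h,ps,-1)   # g: progress from contact, full travel ~63
E
python3 -c "
from j3 import *
rows([F(-20,90),F(-20,16)])"
```

```text
{"x": -0.328, "y": -0.013, "z": -0.075, "rx": 0.038, "ry": -0.144, "rz": 0.367}
{"x": -0.342, "y": 0.041, "z": -0.212, "rx": 0.038, "ry": -0.144, "rz": 0.367}
dist mm [168, 202] state [0.5592 0.2855 0.1863] F [0.3 0.1 0.5] t 14.7
```

Emit:
{"method": "arm_command", "body": {"targets": [{"x": -0.08,"y": -0.003,"z": 0,"rx": 0.006,"ry": -0.024,"rz": 0.061,"claw": 255},{"x": -0.16,"y": -0.006,"z": 0,"rx": 0.012,"ry": -0.048,"rz": 0.122,"claw": 255},{"x": -0.24,"y": -0.01,"z": 0,"rx": 0.019,"ry": -0.072,"rz": 0.183,"claw": 255},{"x": -0.328,"y": -0.013,"z": 0,"rx": 0.025,"ry": -0.096,"rz": 0.245,"claw": 255},{"x": -0.328,"y": -0.013,"z": -0.04,"rx": 0.032,"ry": -0.12,"rz": 0.306,"claw": 255},{"x": -0.328,"y": -0.013,"z": -0.075,"rx": 0.038,"ry": -0.144,"rz": 0.367,"claw": 255},{"x": -0.328,"y": -0.013,"z": -0.075,"rx": 0.038,"ry": -0.144,"rz": 0.367,"claw": 255},{"x": -0.328,"y": -0.013,"z": -0.075,"rx": 0.038,"ry": -0.144,"rz": 0.367,"claw": 255},{"x": -0.328,"y": -0.013,"z": -0.075,"rx": 0.038,"ry": -0.144,"rz": 0.367,"claw": 255}]}}

```text
t: 15.45
tool_pos: [0.396, 0.2789, 0.1504]
orientation: [-0.768, -2.809, -0.496]
force: [0.3, 0.2, -0.9]
opening: 0.0004
gripper_force: 0.0
```

Run:
```python
from j3 import *
rows([F(-20,90),F(-20,50),F(-20,16),F(-5),F(5)])
t=robot.read_state();print(np.round(t["q"],2))
p,d=robot.read_camera("top");cv2.imwrite("pics/c4.png",cv2.resize(p[190:350,220:420,::-1],None,fx=4,fy=3.75,interpolation=cv2.INTER_CUBIC))
```

```text
{"x": -0.002, "y": 0.0, "z": -0.003, "rx": -0.001, "ry": -0.0, "rz": 0.001}
{"x": -0.009, "y": 0.029, "z": -0.077, "rx": -0.001, "ry": -0.0, "rz": 0.001}
{"x": -0.015, "y": 0.054, "z": -0.14, "rx": -0.001, "ry": -0.0, "rz": 0.001}
{"x": 0.01, "y": 0.04, "z": -0.148, "rx": -0.001, "ry": -0.0, "rz": 0.001}
{"x": 0.027, "y": 0.031, "z": -0.153, "rx": -0.001, "ry": -0.0, "rz": 0.001}
dist mm [1, 41, 75, 76, 79] state [0.396  0.2789 0.1504] F [ 0.3  0.2 -0.9] t 15.45
[ 0.19 -0.23  1.98  0.39  1.43 -0.91]
```

View pics/c4.png

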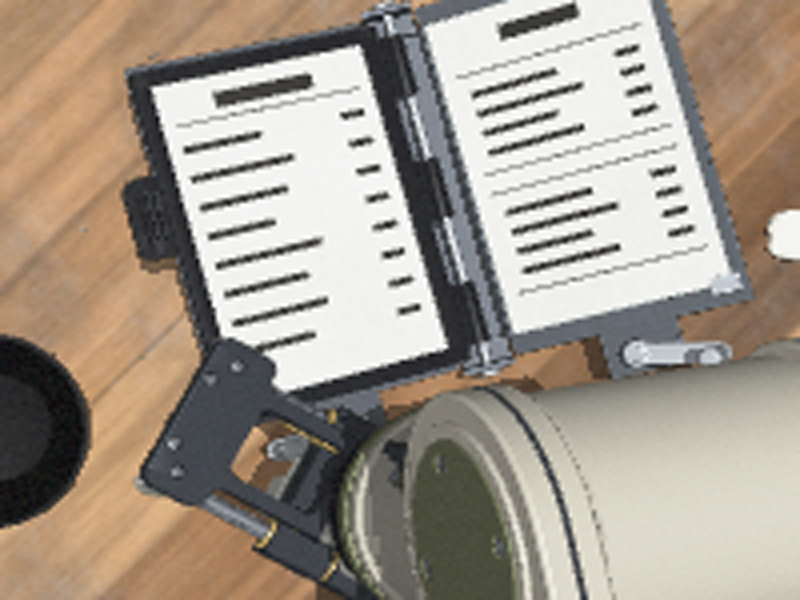

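The picture shows the panel flat on the left wing, its tab at (150,220), and the right keeper well aside at (630-730,352). The hand is just short of the left keeper's knob at (285,450). Next I descend and push the left keeper in.

Emit:
{"method": "arm_command", "body": {"targets": [{"x": -0.009,"y": 0.029,"z": -0.077,"rx": 0,"ry": 0,"rz": 0,"claw": 255},{"x": -0.015,"y": 0.054,"z": -0.14,"rx": 0,"ry": 0,"rz": 0,"claw": 255},{"x": -0.015,"y": 0.054,"z": -0.14,"rx": 0,"ry": 0,"rz": 0,"claw": 255},{"x": -0.015,"y": 0.054,"z": -0.14,"rx": 0,"ry": 0,"rz": 0,"claw": 255},{"x": 0.0,"y": 0.046,"z": -0.145,"rx": 0,"ry": 0,"rz": 0,"claw": 255},{"x": 0.014,"y": 0.038,"z": -0.149,"rx": 0,"ry": 0,"rz": 0,"claw": 255},{"x": 0.027,"y": 0.031,"z": -0.153,"rx": 0,"ry": 0,"rz": 0,"claw": 255},{"x": 0.027,"y": 0.031,"z": -0.153,"rx": 0,"ry": 0,"rz": 0,"claw": 255}]}}

```text
t: 16.17
tool_pos: [0.4125, 0.2935, 0.0754]
orientation: [-0.768, -2.812, -0.499]
force: [-0.7, 0.0, -0.1]
opening: 0.0001
gripper_force: 0.0
```

```bash
python3 -c "
from j3 import *
rows([F(g) for g in(5,11,17,23,29,35,41,47,52,57)])
from kk import *
keeper(1)"
```

```text
{"x": -0.006, "y": 0.002, "z": -0.003, "rx": -0.001, "ry": 0.002, "rz": 0.001}
{"x": 0.004, "y": -0.004, "z": -0.006, "rx": -0.001, "ry": 0.002, "rz": 0.001}
{"x": 0.015, "y": -0.009, "z": -0.01, "rx": -0.001, "ry": 0.002, "rz": 0.001}
{"x": 0.025, "y": -0.015, "z": -0.013, "rx": -0.001, "ry": 0.002, "rz": 0.001}
{"x": 0.035, "y": -0.02, "z": -0.016, "rx": -0.001, "ry": 0.002, "rz": 0.001}
{"x": 0.045, "y": -0.026, "z": -0.019, "rx": -0.001, "ry": 0.002, "rz": 0.001}
{"x": 0.055, "y": -0.031, "z": -0.022, "rx": -0.001, "ry": 0.002, "rz": 0.001}
{"x": 0.066, "y": -0.037, "z": -0.025, "rx": -0.001, "ry": 0.002, "rz": 0.001}
{"x": 0.074, "y": -0.041, "z": -0.028, "rx": -0.001, "ry": 0.002, "rz": 0.001}
{"x": 0.082, "y": -0.046, "z": -0.031, "rx": -0.001, "ry": 0.002, "rz": 0.001}
dist mm [3, 4, 9, 15, 21, 27, 33, 39, 44, 49] state [0.4125 0.2935 0.0754] F [-0.7  0.  -0.1] t 16.1667
top bar 23 k med 0.03 [-0.27  1.02]
scene bar 22 k med 1.5 [1.33 1.61]
scene knob 47 k med 1.82 [1.4  1.91]
```

Emit:
{"method": "arm_command", "body": {"targets": [{"x": 0.01,"y": -0.006,"z": -0.003,"rx": 0,"ry": 0,"rz": 0,"claw": 255},{"x": 0.021,"y": -0.011,"z": -0.007,"rx": 0,"ry": 0,"rz": 0,"claw": 255},{"x": 0.031,"y": -0.017,"z": -0.01,"rx": 0,"ry": 0,"rz": 0,"claw": 255},{"x": 0.041,"y": -0.022,"z": -0.013,"rx": 0,"ry": 0,"rz": 0,"claw": 255},{"x": 0.051,"y": -0.028,"z": -0.016,"rx": 0,"ry": 0,"rz": 0,"claw": 255},{"x": 0.061,"y": -0.033,"z": -0.019,"rx": 0,"ry": 0,"rz": 0,"claw": 255},{"x": 0.072,"y": -0.039,"z": -0.022,"rx": 0,"ry": 0,"rz": 0,"claw": 255},{"x": 0.08,"y": -0.043,"z": -0.025,"rx": 0,"ry": 0,"rz": 0,"claw": 255},{"x": 0.08,"y": -0.043,"z": -0.025,"rx": 0,"ry": 0,"rz": 0,"claw": 255}]}}

```text
t: 17.02
tool_pos: [0.4504, 0.2721, 0.061]
orientation: [-0.767, -2.81, -0.496]
force: [0.3, -0.3, 0.0]
opening: 0.0006
gripper_force: 0.0
```

```bash
python3 -c "
from j3 import *
rows([F(g) for g in(52,55,58,61,63)])
from kk import *
keeper(1)"
```

```text
{"x": -0.002, "y": 0.002, "z": 0.001, "rx": -0.001, "ry": 0.0, "rz": 0.0}
{"x": 0.003, "y": -0.001, "z": -0.001, "rx": -0.001, "ry": 0.0, "rz": 0.0}
{"x": 0.008, "y": -0.004, "z": -0.002, "rx": -0.001, "ry": 0.0, "rz": 0.0}
{"x": 0.014, "y": -0.007, "z": -0.004, "rx": -0.001, "ry": 0.0, "rz": 0.0}
{"x": 0.017, "y": -0.008, "z": -0.005, "rx": -0.001, "ry": 0.0, "rz": 0.0}
dist mm [1, 1, 4, 7, 9] state [0.4504 0.2721 0.061 ] F [ 0.3 -0.3  0. ] t 17.0167
top knob 3 k med 0.82 [0.77 0.86]
scene bar 45 k med 0.41 [0.23 0.59]
scene knob 153 k med 0.82 [0.54 0.9 ]
```

Emit:
{"method": "arm_command", "body": {"targets": [{"x": 0.001,"y": -0.005,"z": -0.002,"rx": 0,"ry": 0,"rz": 0,"claw": 255},{"x": 0.003,"y": -0.011,"z": -0.004,"rx": 0,"ry": 0,"rz": 0,"claw": 255},{"x": 0.004,"y": -0.016,"z": -0.006,"rx": 0,"ry": 0,"rz": 0,"claw": 255},{"x": 0.005,"y": -0.019,"z": -0.008,"rx": 0,"ry": 0,"rz": 0,"claw": 255},{"x": 0.005,"y": -0.019,"z": -0.008,"rx": 0,"ry": 0,"rz": 0,"claw": 255}]}}

```text
t: 17.53
tool_pos: [0.4522, 0.2629, 0.0574]
orientation: [-0.766, -2.81, -0.496]
force: [0.4, -0.2, 0.3]
opening: 0.0007
gripper_force: 0.1
```

Emit:
{"method": "arm_command", "body": {"targets": [{"x": 0.001,"y": -0.002,"z": -0.001,"rx": 0,"ry": 0,"rz": 0,"claw": 255},{"x": 0.001,"y": -0.004,"z": -0.002,"rx": 0,"ry": 0,"rz": 0,"claw": 255},{"x": 0.001,"y": -0.004,"z": -0.002,"rx": 0,"ry": 0,"rz": 0,"claw": 255}]}}

```text
t: 17.78
tool_pos: [0.4527, 0.2612, 0.0565]
orientation: [-0.766, -2.81, -0.496]
force: [-0.8, 0.2, 1.0]
opening: 0.0002
gripper_force: 0.2
```

```bash
python3 -c "
from j3 import *
rows([F(63)])
from kk import *
keeper(1)"
```

```text
{"x": 0.012, "y": 0.013, "z": 0.004, "rx": -0.001, "ry": 0.0, "rz": -0.0}
dist mm [9] state [0.4527 0.2612 0.0565] F [-0.8  0.2  1. ] t 17.7833
top bar 14 k med 0.9 [0.74 1.01]
top knob 12 k med 0.21 [0.15 0.6 ]
scene bar 47 k med 0.23 [0.09 0.46]
scene knob 112 k med 0.56 [0.23 0.66]
```

Emit:
{"method": "arm_command", "body": {"targets": [{"x": 0.001,"y": -0.002,"z": -0.001,"rx": 0,"ry": 0,"rz": 0,"claw": 255},{"x": 0.001,"y": -0.004,"z": -0.001,"rx": 0,"ry": 0,"rz": 0,"claw": 255},{"x": 0.001,"y": -0.004,"z": -0.001,"rx": 0,"ry": 0,"rz": 0,"claw": 255}]}}

```text
t: 18.13
tool_pos: [0.4532, 0.2592, 0.056]
orientation: [-0.766, -2.81, -0.496]
force: [-0.3, 0.5, -0.5]
opening: 0.0003
gripper_force: 0.3
```

Emit:
{"method": "arm_command", "body": {"targets": [{"x": 0.001,"y": -0.002,"z": -0.001,"rx": 0,"ry": 0,"rz": 0,"claw": 255},{"x": 0.001,"y": -0.004,"z": -0.001,"rx": 0,"ry": 0,"rz": 0,"claw": 255},{"x": 0.001,"y": -0.004,"z": -0.001,"rx": 0,"ry": 0,"rz": 0,"claw": 255}]}}

```text
t: 18.38
tool_pos: [0.4537, 0.2571, 0.0555]
orientation: [-0.766, -2.81, -0.496]
force: [-0.4, 0.5, -0.8]
opening: 0.0001
gripper_force: 0.3
```

```bash
python3 -c "
from kk import *
print(robot.read_state()['tool_pos'])
keeper(1)"
```

```text
[0.45370245 0.25712434 0.05546011]
top bar 10 k med 0.86 [0.66 1.1 ]
top knob 12 k med 0.13 [0.06 0.51]
scene bar 44 k med 0.16 [0.   0.38]
scene knob 104 k med 0.42 [0.08 0.57]
```

Emit:
{"method": "arm_command", "body": {"targets": [{"x": 0.001,"y": -0.002,"z": -0.001,"rx": 0,"ry": 0,"rz": 0,"claw": 255},{"x": 0.001,"y": -0.004,"z": -0.001,"rx": 0,"ry": 0,"rz": 0,"claw": 255},{"x": 0.001,"y": -0.004,"z": -0.001,"rx": 0,"ry": 0,"rz": 0,"claw": 255}]}}

```text
t: 18.73
tool_pos: [0.454, 0.2555, 0.0551]
orientation: [-0.766, -2.81, -0.497]
force: [-0.9, 2.5, 0.2]
opening: 0.0005
gripper_force: 1.3
```

Emit:
{"method": "arm_command", "body": {"targets": [{"x": 0.001,"y": -0.002,"z": -0.001,"rx": 0,"ry": 0,"rz": 0,"claw": 255},{"x": 0.001,"y": -0.003,"z": -0.001,"rx": 0,"ry": 0,"rz": 0,"claw": 255},{"x": 0.001,"y": -0.003,"z": -0.001,"rx": 0,"ry": 0,"rz": 0,"claw": 255}]}}

```text
t: 18.98
tool_pos: [0.4541, 0.2548, 0.0548]
orientation: [-0.765, -2.808, -0.498]
force: [-3.8, 6.0, 1.7]
opening: 0.0005
gripper_force: 3.4
```

```bash
python3 -c "
from kk import *
print(robot.read_state()['tool_pos'])
keeper(1)"
```

```text
[0.45406096 0.25481038 0.05484029]
top bar 22 k med 0.72 [0.53 1.02]
top knob 15 k med 0.08 [-0.   0.4]
scene bar 45 k med 0.11 [-0.11  0.3 ]
scene knob 97 k med 0.32 [0.05 0.52]
```

The force has risen to about 7 N, so the keeper is at its stop. I retract and check.

Emit:
{"method": "arm_command", "body": {"targets": [{"x": -0.01,"y": 0.01,"z": 0.004,"rx": 0,"ry": 0,"rz": 0,"claw": 255},{"x": -0.021,"y": 0.018,"z": 0.008,"rx": 0,"ry": 0,"rz": 0,"claw": 255},{"x": -0.02,"y": 0.0,"z": 0.06,"rx": 0,"ry": 0,"rz": 0,"claw": 255},{"x": -0.015,"y": -0.03,"z": 0.13,"rx": 0,"ry": 0,"rz": 0,"claw": 255},{"x": -0.01,"y": -0.05,"z": 0.2,"rx": 0,"ry": 0,"rz": 0,"claw": 255},{"x": -0.06,"y": -0.06,"z": 0.26,"rx": 0,"ry": 0,"rz": 0,"claw": 255},{"x": -0.13,"y": -0.06,"z": 0.28,"rx": 0,"ry": 0,"rz": 0,"claw": 255},{"x": -0.18,"y": -0.06,"z": 0.28,"rx": 0,"ry": 0,"rz": 0,"claw": 255},{"x": -0.18,"y": -0.06,"z": 0.28,"rx": 0,"ry": 0,"rz": 0,"claw": 255},{"x": -0.18,"y": -0.06,"z": 0.28,"rx": 0,"ry": 0,"rz": 0,"claw": 255}]}}

```text
t: 19.92
tool_pos: [0.3645, 0.2238, 0.1951]
orientation: [-0.766, -2.813, -0.497]
force: [0.7, -0.4, -1.0]
opening: 0.0004
gripper_force: 0.0
```

Run:
```python
from kk import *
from pa import *
keeper(1);keeper(-1);panel()
s=robot.read_state();print(s["t"],np.round(s["tool_pos"],3),np.round(s["force"],1))
p,d=robot.read_camera("top")
# stand shift: right-wing far corner region, compare with start by depth (tab-free zones)
z=np.load("top0.npz")
W0,W1=cloud("top",z["d"]),cloud("top",d)
for nm,(u,v,a) in dict(cup=(453,207,25),s1=(413,175,18),s3=(426,252,18),bell=(201,231,22),bowl=(216,304,30)).items():
    A=z["p"][v-a:v+a,u-a:u+a].astype(int);B=p[v-a:v+a,u-a:u+a].astype(int);print(nm,abs(A-B).mean().round(2))
g0=cv2.cvtColor(z["p"],cv2.COLOR_RGB2GRAY).astype(np.float32);g1=cv2.cvtColor(p,cv2.COLOR_RGB2GRAY).astype(np.float32)
for n,(x0,y0,x1,y1) in dict(spinefar=(305,185,330,215),nearpost=(365,270,400,290),lcorner=(248,200,262,260)).items():
    print(n,cv2.phaseCorrelate(g0[y0:y1,x0:x1],g1[y0:y1,x0:x1]))
cv2.imwrite("pics/c5.png",cv2.resize(p[165:325,245:445,::-1],None,fx=4,fy=3.75,interpolation=cv2.INTER_CUBIC))
```

```text
top bar 125 k med 0.06 [-0.56  0.71]
top knob 35 k med 0.03 [-0.06  0.12]
scene bar 44 k med 0.12 [-0.03  0.31]
scene knob 46 k med 0.04 [-0.05  0.11]
top bar 73 k med 1.75 [1.58 1.99]
top knob 32 k med 1.79 [1.71 1.89]
scene bar 57 k med 1.79 [1.57 1.92]
scene knob 29 k med 1.8 [1.71 1.87]
top {15: 893, 20: 1090, 135: 24, 150: 141, 155: 1801, 160: 23}
scene {15: 627, 20: 444, 135: 18, 140: 20, 145: 17, 150: 29, 155: 417, 160: 89, 165: 191, 170: 187}
20.2167 [0.365 0.224 0.194] [-0.1 -0.2  0.1]
cup 7.56
s1 8.94
s3 7.42
bell 9.66
bowl 7.25
spinefar ((0.6063189943409437, -0.22716033952431225), 0.8174076811472575)
nearpost ((0.14968136826295364, 0.929534684080501), 0.6972849289576213)
lcorner ((0.7827656121495483, 0.031334135136734886), 0.4550125143263075)
```

View pics/c5.png

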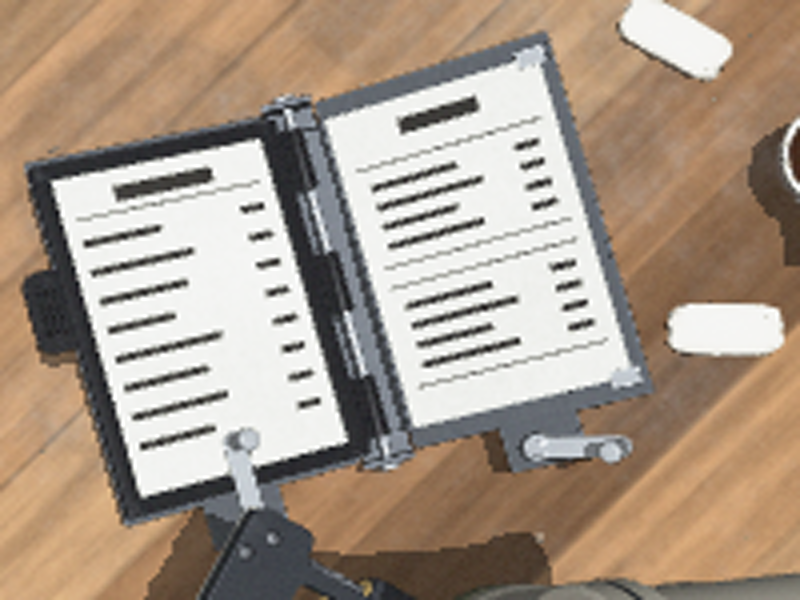

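The picture shows the panel flat on the left wing. The left keeper lies along the spine over the panel's bottom edge, with its knob at (242,438), reading about 0.03 rad. The right keeper is aside at (540-615,450), and the stand's corners are where they were.

```bash
python3 -c "
from plant import robot
print(robot.close_job())"
```

```text
the job is handed in; nothing more can be done
None
```

The menu is turned to lunch and handed in at about 20 s: right keeper aside at about 1.75 rad, panel flat on the left wing, left keeper in at about 0.03 rad; my first push missed because the fingertips sit 33 mm further back than stated, and the stand and the things beside it looked unmoved.

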